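# Fetch the jigger from the bar caddy and slide its tray to the cart

### The arm

A 7-joint arm with a two-finger parallel gripper is mounted at the origin on the work surface. World frame = base frame: x ahead of the robot, y to its left, z up, the work surface at z = 0. Lengths are in m, angles in rad, forces in N, time in s.
With the tool pointing down it reaches from about 0.4 to 0.9 m from the base axis. Payload 5.5 kg.
Tool frame: the origin (TCP) lies midway between the tips of the shut fingers; the grasp point (between the pads) lies 19 mm behind it (arm.tcp_to_grasp is the distance from the TCP to the grasp point, in m); z points along the fingers, y is the direction in which the jaws open and shut (so a half turn about z gives the same grasp; the last joint's range is limited). The gripper opens to 92 mm and grips with 3 to 60 N. Pads are 19 mm wide; open, the fingers measure 130 mm over their backs; the gripper's body (75 mm by 190 mm) begins 47 mm behind the grasp point.
Start: joints at [1.555, 0.501, -0.427, 1.55, 0.221, 1.138, -0.21], TCP at [0.179, -0.625, 0.227] pointing down, gripper open.
Joint ranges: [-2.88, 2.88], [-0.31, 2.03], [-1.54, 1.56], [0.2, 2.42], [-1.41, 4.55], [0.19, 2.02], [-2.57, 2.57]. Speed limits (rad/s): [2.57, 2.57, 3.14, 3.14, 3.14, 3.14, 3.14].

### API

Orientations are given as [roll, pitch, yaw] about the fixed x, y, z axes, in that order (R = Rz(yaw) Ry(pitch) Rx(roll)).
In Python, from station import sensors, capture, camera_info, ticket, arm gives the robot as it stands. The module is installed in compiled form; this text tells all that it offers.
- The arm moves only by the tool send_rows, never from a script. Its argument "plan" is a list of rows, each a list of 7 numbers: the shift along the tool's x, y, z in mm, then the turn, a rotation vector about the tool's x, y, z in rad, then the closure in counts, from 0 (fully open) to 255 (shut). A call has 1 to 10 rows; each row shifts and turns the commanded pose from where the row before left it, along the tool's axes as they then stand; what a row does not reach is not made up. A row lasts 1/12 s, in which the tool goes at most 41.7 mm and 7.16 degrees, less where a joint would pass 70% of its speed; a pose out of reach is approached as far as the arm can. A call is refused whole if a number of a shift passes 41.7 or a number of a turn 0.125, either way. A call with a gripper value outside its range is refused whole. The fingers move at their own pace and stop on an object; the grip force is fixed at half the most. Time passes only in rows, so rows that do not move let the fingers close. It gives the time, the measured TCP pose, the force and the opening at its end, in the units of the state.
- sensors.get_state(): the state, without advancing time (a new reading comes with each control period).
- capture(name): name is "side" or "top"; returns (picture, depth): 420x560x3 uint8, red, green, blue; 420x560 float32, m along the optical axis (not along the pixel's ray), 0 where there is no reading.
- camera_info(name): a dict with "K" (3x3 intrinsics, pixels), "dist_coeffs" ([k1, k2, p1, p2, k3] as OpenCV has them; the pictures are not rectified), "R" (3x3) and "t" (3): a world point X has camera coordinates R X + t. Camera axes: x right, y down, z forward; pixel columns grow to the right and rows downward; lengths in m; the calibration is good to about 2 mm. A picture is of the moment at which its call begins. camera_info takes no time and is no camera call.
- ticket.close_job(): hands the job in, once; it reports no verdict.
The state is a dict: "clock": time; "joint_positions": joint angles; "joint_velocities": joint speeds; "joint_torque": joint torques, N m; "position": TCP position; "tool_rot": TCP orientation; "force": force on the tool from outside, world axes, zero at the start; "ft_torque": the same for the moment, N m; "grip_width": finger opening in m.
Only numpy, scipy, OpenCV 4.12 (cv2) and the standard library are available. Lean on these libraries where they do the work, as an engineer would, in place of code of your own. Each camera call takes 0.05 s, during which the arm holds its last target.

### The job

The steel jigger is standing in one of the three wells of the bar caddy, behind the clear lids: open only the lid of that well, take the jigger out and set it down gently, upright, in the round wooden tray on the table. Then slide the tray with the jigger on it across the gap, until the whole tray rests on the marble top of the bar cart; keep it level, do not let it dip into the gap, and leave the jigger standing on it, let go. Leave the stopper, the citrus reamer and the glass pitcher where they are.

Things in the scene. Friction and masses are not known exactly. Their poses are not given: they have to be found in the camera images.
- caddy: brushed-steel bar caddy standing firmly on the table (does not move), 150 mm (its x) by 304 mm (its y) by 98 mm high without lids; origin at the centre of its underside. Its near side (-x) faces the robot. Three open wells in a row along its y, each 138 mm (x) by 94 mm (y), 92 mm deep, floor 6 mm above the table, outer walls 6 mm, partitions 5 mm; well centres 99 mm apart. Each well has its own clear plastic hinged lid with a brass bar handle
- well_left (a point): centre of the floor of the left well (towards +y of the caddy), 6 mm above the table
- well_middle (a point): centre of the floor of the middle well (the centre one), 6 mm above the table
- well_right (a point): centre of the floor of the right well (towards -y of the caddy), 6 mm above the table
- lid_left (a joint): left clear flat lid of the caddy (one rigid plate 146 x 95 x 5 mm, hinged along its far edge). Joint value in rad: 0 = shut, grows as the near edge swings up, 1.9 at its stop (1.57 = plate upright). A friction hinge: it stays at any angle where it is left; about 2 N at the handle moves it.
- lid_middle (a joint): middle clear flat lid of the caddy (one rigid plate 146 x 95 x 5 mm, hinged along its far edge). Joint value in rad: 0 = shut, grows as the near edge swings up, 1.9 at its stop (1.57 = plate upright). A friction hinge: it stays at any angle where it is left; about 2 N at the handle moves it.
- lid_right (a joint): right clear flat lid of the caddy (one rigid plate 146 x 95 x 5 mm, hinged along its far edge). Joint value in rad: 0 = shut, grows as the near edge swings up, 1.9 at its stop (1.57 = plate upright). A friction hinge: it stays at any angle where it is left; about 2 N at the handle moves it.
- lid_left_handle (a point): middle of the left lid's handle: a round brass bar 10 mm thick and 60 mm long along the caddy's y, held by a post at each end, its centre line 36 mm above the lid's top face, 128 mm from the hinge line towards the robot and 18 mm back from the lid's near edge; turns with the lid
- lid_middle_handle (a point): middle of the middle lid's handle: a round brass bar 10 mm thick and 60 mm long along the caddy's y, held by a post at each end, its centre line 36 mm above the lid's top face, 128 mm from the hinge line towards the robot and 18 mm back from the lid's near edge; turns with the lid
- lid_right_handle (a point): middle of the right lid's handle: a round brass bar 10 mm thick and 60 mm long along the caddy's y, held by a post at each end, its centre line 36 mm above the lid's top face, 128 mm from the hinge line towards the robot and 18 mm back from the lid's near edge; turns with the lid
- lid_left_hinge (a point): point on the hinge axis of the left lid, at its middle; the axis runs along the caddy's y, level with the underside of the shut lid, 71 mm beyond the caddy's centre
- lid_middle_hinge (a point): point on the hinge axis of the middle lid, at its middle; the axis runs along the caddy's y, level with the underside of the shut lid, 71 mm beyond the caddy's centre
- lid_right_hinge (a point): point on the hinge axis of the right lid, at its middle; the axis runs along the caddy's y, level with the underside of the shut lid, 71 mm beyond the caddy's centre
- jigger_mid (a point): the steel bar jigger, double-ended and waisted: 84 mm tall, standing upright on its wider cup (40 mm across), the narrower cup upwards and open at the top (32 mm across, straight-sided for its top 22 mm), waist 20 mm or less; 0.1 to 0.16 kg. The point is its centre, 42 mm above its foot; z is its own axis, up. It starts in one of the three wells, near the middle in y and about 12 mm beyond the middle in x
- stopper: bottle stopper: steel disc 44 mm across, 17 mm high, with a cork cone on top, 62 mm tall in all; stands in another well; origin under its foot. Leave it there, its lid shut
- reamer: wooden citrus reamer: 80 mm tall, fluted pointed head 42 mm across upwards, on a foot 36 mm across; stands in another well; origin under its foot. Leave it there, its lid shut
- tray: round wooden tray lying on the table, loose, 0.3 to 0.65 kg: 200 mm across, rim 28 mm high and 10 mm thick all round, floor 8 mm thick; origin at the centre of its underside, z up
- cart_edge (a point): middle of the near (-y) top edge of the bar cart's upper shelf, on its top face. The cart stands still; its marble shelf reaches from here 440 mm in +y and 360 mm to either side in x, level, 1 to 5 mm lower than the table top. This near edge runs along x and has no rail; the other three sides have a brass gallery rail 51 mm high. The table's own edge runs parallel to it at y = 0.215, so the gap between them is 30 to 50 mm wide
- pitcher: empty glass pitcher, 110 mm across, 200 mm tall, standing on the cart shelf towards its far (+y) side, 320 to 335 mm from the near edge and 40 to 160 mm from the middle of the shelf towards -x; origin at the centre of its foot

How it is judged:
On the way, in this order (a step that is already met when the one before it is completed fails the run):
1. the lid of the jigger's well is open (beyond 60 degrees) with the jigger still in the well (((value of joint lid_left above 1.05 rad and horizontal distance between jigger_mid and well_left below 0.04 m) or (value of joint lid_middle above 1.05 rad and horizontal distance between jigger_mid and well_middle below 0.04 m) or (value of joint lid_right above 1.05 rad and horizontal distance between jigger_mid and well_right below 0.04 m))), for 0.1 s.
2. the jigger stands upright in the tray, let go, with the tray still on the table (angle between jigger_mid's own z axis and vertical below 0.1 rad and horizontal distance between jigger_mid and tray below 0.07 m and z of jigger_mid in the frame of tray between 0.044 and 0.056 m and contact force between jigger and the fingers below 0.1 N and y of tray in the frame of cart_edge below -0.06 m), for 0.2 s.
At the end, for the whole second after the job is handed in: Tray flat (0.03 rad), at rest, its centre over 98 mm past the cart shelf's near edge; jigger upright (0.1 rad) on its floor within 70 mm of its centre, let go; lids over stopper and reamer shut (0.15 rad); stopper, reamer, pitcher within 30 mm of their starts. The emptied well's lid is free (y of tray in the frame of cart_edge between 0.098 and 0.32 m and x of tray in the frame of cart_edge between -0.255 and 0.255 m and z of tray in the frame of cart_edge between -0.004 and 0.004 m and angle between tray's own z axis and vertical below 0.03 rad and angle between jigger_mid's own z axis and vertical below 0.1 rad and horizontal distance between jigger_mid and tray below 0.07 m and z of jigger_mid in the frame of tray between 0.044 and 0.056 m and contact force between jigger and the fingers below 0.1 N and linear speed of each of tray, jigger below 0.02 m/s and not ((value of joint lid_left above 0.15 rad and horizontal distance between stopper and well_left below 0.04 m) or (value of joint lid_left above 0.15 rad and horizontal distance between reamer and well_left below 0.04 m) or (value of joint lid_middle above 0.15 rad and horizontal distance between stopper and well_middle below 0.04 m) or (value of joint lid_middle above 0.15 rad and horizontal distance between reamer and well_middle below 0.04 m) or (value of joint lid_right above 0.15 rad and horizontal distance between stopper and well_right below 0.04 m) or (value of joint lid_right above 0.15 rad and horizontal distance between reamer and well_right below 0.04 m)) and distance of each of stopper, reamer, pitcher from where it was at the start of the episode below 0.03 m); the robot touches nothing.
It fails at once if the lid over the stopper or over the reamer is opened (beyond 0.2 rad) ((value of joint lid_left above 0.2 rad and horizontal distance between stopper and well_left below 0.04 m) or (value of joint lid_left above 0.2 rad and horizontal distance between reamer and well_left below 0.04 m) or (value of joint lid_middle above 0.2 rad and horizontal distance between stopper and well_middle below 0.04 m) or (value of joint lid_middle above 0.2 rad and horizontal distance between reamer and well_middle below 0.04 m) or (value of joint lid_right above 0.2 rad and horizontal distance between stopper and well_right below 0.04 m) or (value of joint lid_right above 0.2 rad and horizontal distance between reamer and well_right below 0.04 m)).
It fails at once if the stopper, the reamer or the pitcher is shifted by more than 30 mm (distance of any of stopper, reamer, pitcher from where it was at the start of the episode above 0.03 m).
It fails at once if the tray tips or dips into the gap (tilt beyond 0.1 rad) (angle between tray's own z axis and vertical above 0.1 rad).
It fails at once if the jigger is knocked over (tilt beyond 0.6 rad) (angle between jigger_mid's own z axis and vertical above 0.6 rad).
It fails at once if the jigger is dropped or flung on the tray (faster than 0.5 m/s within 30 mm of its floor) (horizontal distance between jigger_mid and tray below 0.09 m and z of jigger_mid in the frame of tray below 0.08 m and linear speed of jigger above 0.5 m/s).
It also fails if it takes over 72 s, if anything falls off the work surface, if the arm or the gripper's body presses on something with over 40 N, if the wrist force passes 120 N, or if a joint passes its speed limit or range.

## Working session

There is one attempt and no reset: what is moved stays moved. The work goes in short steps, Python scripts to look and compute and a tool call to move; the robot and the scene stay as the last step left them, time stands still between calls to the robot, and variables do not carry over. Pictures are saved under pics/ and viewed, and the job is handed in when it is done.

Besides the shell and the picture viewer there is one more tool, called as a command line: name --pt "numbers of a row" for each row, then --argument value for the rest. send_rows: Moves the arm, as the interface text tells. Its arguments: {"type":"object","properties":{"plan":{"type":"array"}},"required":["plan"]}

```bash
ls; mkdir -p pics; python3 - <<'E'
from station import sensors, capture, camera_info, arm
import cv2,numpy as np
s=sensors.get_state();print(s['clock'],s['position'],s['tool_rot'],s['grip_width'],s['force'],arm.tcp_to_grasp)
for n in('side','top'):
    p,d=capture(n);cv2.imwrite(f'pics/{n}0.png',cv2.cvtColor(p,cv2.COLOR_RGB2BGR));np.save(f'{n}0.npy',d)
    c=camera_info(n);print(n,c, -c['R'].T@c['t'])
E
```

```text
pics
0.0 [ 0.17859622 -0.62424307  0.22566665] [-3.13962405e+00 -3.94305171e-05  2.78826474e-01] 0.09170376331410628 [-0.30481002 -0.63332039  0.37487081] 0.0188
side {'K': array([[458.14366435,   0.        , 279.39365832],
       [  0.        , 458.14366435, 205.00014737],
       [  0.        ,   0.        ,   1.        ]]), 'dist_coeffs': array([-0.08803416,  0.        ,  0.        ,  0.        ,  0.        ]), 'R': array([[-0.63259794,  0.7744593 , -0.00571307],
       [ 0.48301009,  0.38874708, -0.78458713],
       [-0.60540986, -0.49908767, -0.61999225]]), 't': array([ 0.2197788 , -0.20331197,  1.84379941])} [1.35348769 0.82904476 0.98488101]
top {'K': array([[392.24490957,   0.        , 279.29460676],
       [  0.        , 392.24490957, 211.34664203],
       [  0.        ,   0.        ,   1.        ]]), 'dist_coeffs': array([0.02875685, 0.        , 0.        , 0.        , 0.        ]), 'R': array([[ 5.04361862e-02, -9.98727033e-01,  7.10930286e-04],
       [-9.75000300e-01, -4.93921904e-02, -2.16644472e-01],
       [ 2.16403805e-01,  1.02335637e-02, -9.76250310e-01]]), 't': array([0.09433332, 0.52087334, 1.26091822])} [0.23022635 0.10703663 1.34374907]
```

View pics/side0.png

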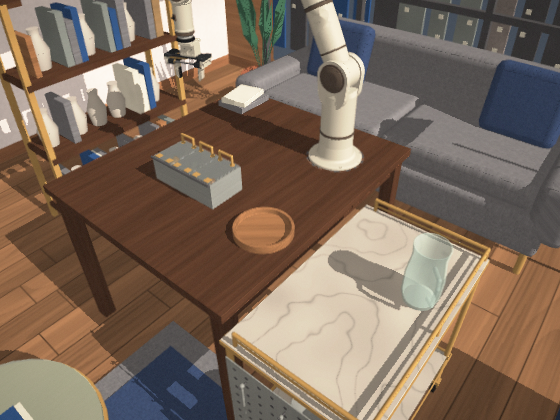

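View pics/top0.png

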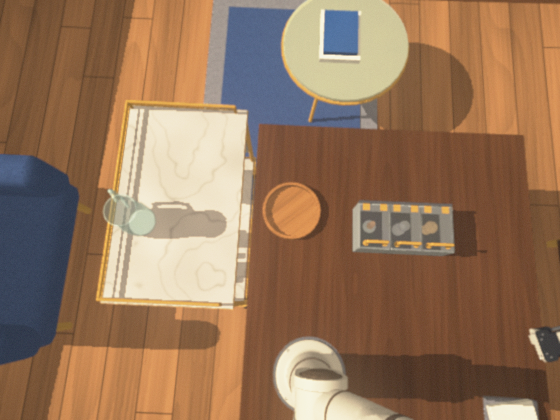

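The side view shows the caddy near (197,170), the tray at (263,229) and the cart lower right. In the top view, +x is up and +y is left: tray at (291,210), caddy at (403,228), its wells at about u=369, 401 and 430. I'll zoom in.

```bash
python3 - <<'E'
import cv2,numpy as np
t=cv2.imread('pics/top0.png')[190:270,340:470];a=cv2.resize(t,None,fx=6,fy=6,interpolation=cv2.INTER_CUBIC)
cv2.imwrite('pics/topz.png',a)
t=cv2.imread('pics/side0.png')[125:215,140:260];cv2.imwrite('pics/sidez.png',cv2.resize(t,None,fx=6,fy=6,interpolation=cv2.INTER_CUBIC))
E
```

```text
(no output)
```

View pics/topz.png

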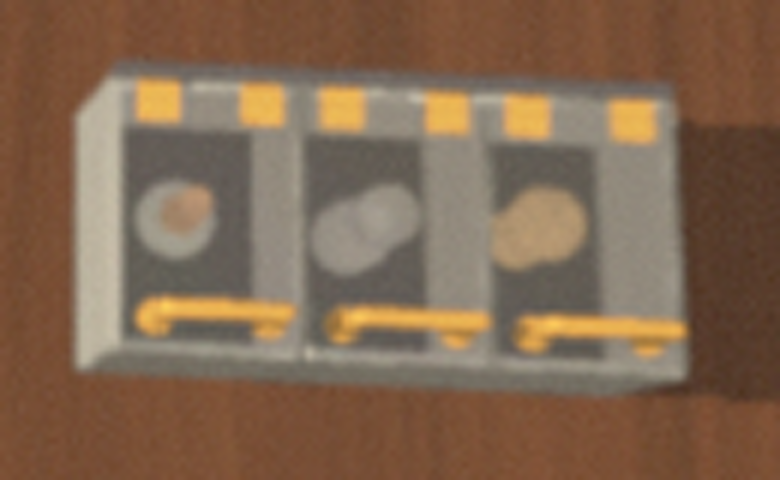

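View pics/sidez.png

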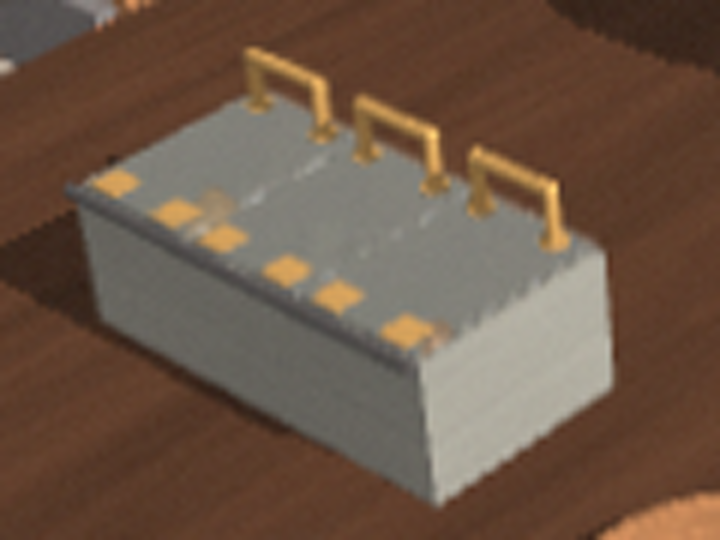

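The top zoom shows the cork stopper in the left well, two overlapping steel circles in the middle well (the double-ended jigger) and the wooden reamer in the right well. So I open the middle lid. Next I measure the handles, the caddy, the tray, the cart edge and the pitcher.

```bash
cat > h.py <<'E'
import cv2,numpy as np
from station import sensors,capture,camera_info,arm
CI={n:camera_info(n) for n in('side','top')}
def ray(n,uv):
    c=CI[n];q=cv2.undistortPoints(np.array(uv,float).reshape(-1,1,2),c['K'],c['dist_coeffs'])[:,0]
    d=np.c_[q,np.ones(len(q))]@c['R'];return -c['R'].T@c['t'],d
def plane(n,uv,z):
    o,d=ray(n,uv);return o+d*((z-o[2])/d[:,2])[:,None]
def tri(a,b):
    o1,d1=ray('side',a);o2,d2=ray('top',b);out=[]
    for x,y in zip(d1,d2):
        x=x/np.linalg.norm(x);y=y/np.linalg.norm(y)
        A=np.c_[x,-y];k=np.linalg.lstsq(A,o2-o1,rcond=None)[0];p,q=o1+k[0]*x,o2+k[1]*y
        out.append(np.r_[(p+q)/2,np.linalg.norm(p-q)])
    return np.array(out)
def proj(n,X):
    c=CI[n];return cv2.projectPoints(np.array(X,float).reshape(-1,1,3),cv2.Rodrigues(c['R'])[0],c['t'],c['K'],c['dist_coeffs'])[0][:,0]
def cloud(n,d):
    v,u=np.mgrid[0:420,0:560];o,r=ray(n,np.c_[u.ravel(),v.ravel()].astype(float))
    return (o+r*d.ravel()[:,None]).reshape(420,560,3)
def snap(name,tag,crop=None,k=1):
    p,d=capture(name);b=cv2.cvtColor(p,cv2.COLOR_RGB2BGR);cv2.imwrite(f'pics/{tag}_full.png',b)
    if crop: u0,v0,u1,v1=crop;b=cv2.resize(b[v0:v1,u0:u1],None,fx=k,fy=k,interpolation=cv2.INTER_CUBIC)
    cv2.imwrite(f'pics/{tag}.png',b);return p,d
E
python3 - <<'E'
from h import *
np.set_printoptions(precision=4,suppress=True)
tz=lambda L:[(340+(x+.5)/6-.5,190+(y+.5)/6-.5) for x,y in L]
sz=lambda L:[(140+(x+.5)/6-.5,125+(y+.5)/6-.5) for x,y in L]
# bar ends (centre of bar): left, middle, right  ; +y end first
S=sz([(556,187),(480,153),(437,133),(361,101),(324,81),(251,52)])
T=tz([(148,308),(292,313),(335,318),(484,323),(525,326),(680,332)])
print(tri(S,T))
# caddy depth
for n in('top','side'):
    d=np.load(n+'0.npy');P=cloud(n,d)
    m=(P[...,2]>.09)&(P[...,2]<.112)&(d>0)&(P[...,0]>.3)&(P[...,0]<.9)&(P[...,1]<0.05)&(P[...,1]>-.5)
    q=P[m][:,:2].astype(np.float32);
    _,_,_,st=0,0,0,0
    print(n,len(q),cv2.minAreaRect(q),np.median(P[m][:,2]))
    # tray
    img=cv2.imread(f'pics/{n}0.png')
    m=(P[...,2]>.02)&(P[...,2]<.035)&(P[...,0]>.3)&(P[...,0]<.8)&(P[...,1]>-.02)&(P[...,1]<.25)
    q=P[m][:,:2].astype(np.float32);print('tray rim',len(q),cv2.minEnclosingCircle(q),np.median(P[m][:,2]))
    m=(P[...,2]>.06)&(P[...,2]<.25)&(P[...,1]>.4)&(P[...,0]>.3)&(P[...,0]<.8)
    q=P[m][:,:2].astype(np.float32);print('pit',len(q),q.min(0) if len(q) else 0,q.max(0) if len(q) else 0)
    m=(P[...,2]>-.02)&(P[...,2]<.01)&(P[...,1]>.23)&(P[...,1]<.65)&(P[...,0]>.1)&(P[...,0]<.8)
    q=P[m];print('cart',len(q),q.min(0),q.max(0),np.median(q[:,2]),np.percentile(q[:,1],[.5,1,2]))
    m=(abs(P[...,2])<.01)&(P[...,1]<.22)&(P[...,1]>.1);print('table',np.median(P[m][:,2]),P[m][:,1].max())
E
```

```text
[[ 0.4181 -0.1486  0.1406  0.0041]
 [ 0.4168 -0.2191  0.1374  0.0057]
 [ 0.4185 -0.2451  0.1404  0.0059]
 [ 0.4178 -0.3186  0.1366  0.0026]
 [ 0.4197 -0.3419  0.1414  0.0072]
 [ 0.4186 -0.4186  0.1361  0.0019]]
top 4393 ((0.47984302043914795, -0.2880741357803345), (0.15968596935272217, 0.30606168508529663), 0.186055988073349) 0.10174887046311532
tray rim 502 ((0.5301885008811951, 0.07947658002376556), 0.10013178735971451) 0.025814752697988053
pit 1299 [0.4107 0.5414] [0.5401 0.6521]
cart 18105 [ 0.1882  0.2577 -0.0199] [0.7999 0.65   0.0098] -0.0044952770787485274 [0.2593 0.2608 0.2643]
table -0.0013723017179388952 0.21610900280001866
side 2121 ((0.4843168258666992, -0.2807536721229553), (0.30841654539108276, 0.16616742312908173), 89.6649169921875) 0.09981382108055303
tray rim 555 ((0.5331982374191284, 0.08315566182136536), 0.10334226489067078) 0.026116349639283776
pit 2500 [0.4172 0.547 ] [0.5479 0.6629]
cart 18703 [ 0.1892  0.2609 -0.011 ] [0.8    0.65   0.0099] -0.0033544945914498747 [0.2666 0.2687 0.2727]
table -0.0014274199329947779 0.21998805332583382
```

Handle centres triangulate to about (0.418, y, 0.139), against an expected height of 0.139, so that agrees. The yaw of the caddy is about 0. The middle handle is near (0.418, -0.282). The cart edge is at y ≈ 0.26 and the tray centre at about (0.531, 0.081). First I turn the jaws along world x.

send_rows --pt "0 0 0 0 0 -0.124 0" --pt "0 0 0 0 0 -0.124 0" --pt "0 0 0 0 0 -0.124 0" --pt "0 0 0 0 0 -0.124 0" --pt "0 0 0 0 0 -0.124 0" --pt "0 0 0 0 0 -0.124 0" --pt "0 0 0 0 0 -0.124 0" --pt "0 0 0 0 0 -0.124 0" --pt "0 0 0 0 0 -0.124 0" --pt "0 0 0 0 0 -0.124 0"

```text
clock: 0.93
position: [0.1786, -0.6245, 0.2261]
tool_rot: [-3.141, -0.001, 1.525]
force: [0.4, -0.8, 0.5]
grip_width: 0.0919
```

```bash
cat >> h.py <<'E'
from scipy.spatial.transform import Rotation as Ro
def st(): 
    s=sensors.get_state();print('t%.2f'%s['clock'],'pos',np.round(s['position'],4),'rpy',np.round(s['tool_rot'],4),'F',np.round(s['force'],1),'w %.4f'%s['grip_width'],'q',np.round(s['joint_positions'],2));return s
def need(target,yaw=None):
    s=st();R=Ro.from_euler('xyz',s['tool_rot']).as_matrix()
    print('tool mm',np.round(R.T@(np.array(target)-s['position'])*1000,1))
    if yaw is not None:
        Rt=Ro.from_euler('xyz',[np.pi,0,yaw]).as_matrix();print('rotvec tool',np.round(Ro.from_matrix(R.T@Rt).as_rotvec(),4))
E
python3 -c "
from h import *
need([.418,-.282,.19],np.pi/2)"
```

```text
t0.93 pos [ 0.1786 -0.6245  0.2261] rpy [-3.1413e+00 -1.1000e-03  1.5248e+00] F [ 0.4 -0.8  0.5] w 0.0919 q [ 1.73  0.56 -0.69  1.54  0.37  1.18  0.92]
tool mm [353.1 223.4  36.4]
rotvec tool [-0.0003 -0.0011 -0.046 ]
```

send_rows --pt "0 0 0 0 0 -0.046 0" --pt "34 24 0 0 0 0 0" --pt "34 24 0 0 0 0 0" --pt "34 24 0 0 0 0 0" --pt "34 24 0 0 0 0 0" --pt "34 24 0 0 0 0 0" --pt "34 24 0 0 0 0 0" --pt "34 24 0 0 0 0 0" --pt "34 24 0 0 0 0 0" --pt "34 24 0 0 0 0 0"

```text
clock: 1.77
position: [0.3972, -0.3184, 0.2266]
tool_rot: [-3.141, 0.0, 1.564]
force: [1.5, -1.1, -0.7]
grip_width: 0.0917
```

```bash
python3 -c "
from h import *
need([.418,-.282,.19],np.pi/2)"
```

```text
t1.77 pos [ 0.3972 -0.3184  0.2266] rpy [-3.1412e+00  2.0000e-04  1.5645e+00] F [ 1.5 -1.1 -0.7] w 0.0917 q [ 1.35  0.32 -0.86  1.89  0.28  1.05  0.36]
tool mm [36.5 20.6 36.6]
rotvec tool [-0.0004  0.0002 -0.0063]
```

send_rows --pt "18 10 18 0 0 -0.006 0" --pt "18 10 18 0 0 0 0" --pt "0 0 0 0 0 0 0" --pt "0 0 0 0 0 0 0"

```text
clock: 2.1
position: [0.4166, -0.2825, 0.1898]
tool_rot: [-3.14, -0.002, 1.574]
force: [-1.0, 0.0, -0.4]
grip_width: 0.092
```

```bash
python3 -c "
from h import *
st()
snap('side','s1',(130,100,260,210),6);snap('top','t1',(330,160,470,270),5)"
```

```text
t2.10 pos [ 0.4166 -0.2825  0.1898] rpy [-3.1398e+00 -1.7000e-03  1.5742e+00] F [-1.   0.  -0.4] w 0.0920 q [ 1.26  0.37 -0.86  1.94  0.33  0.98  0.25]
```

View pics/s1.png

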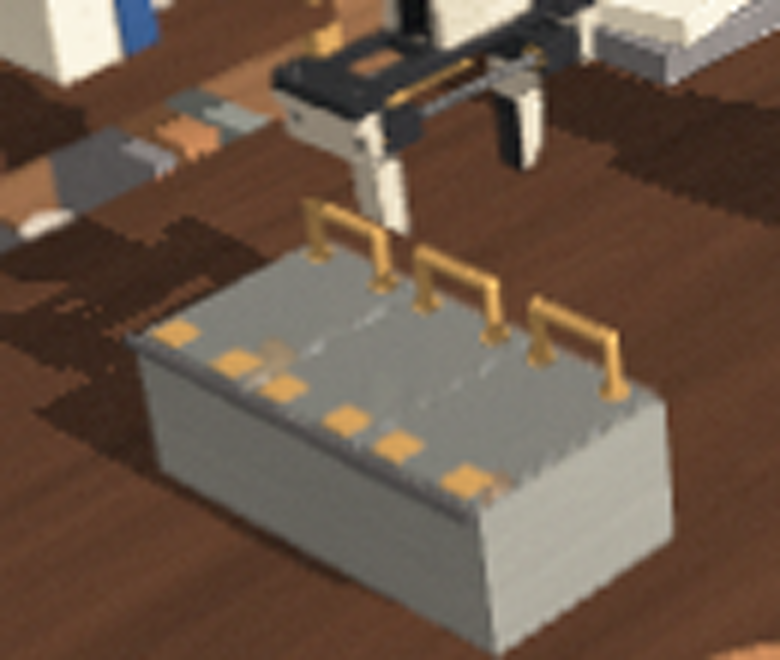

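View pics/t1.png

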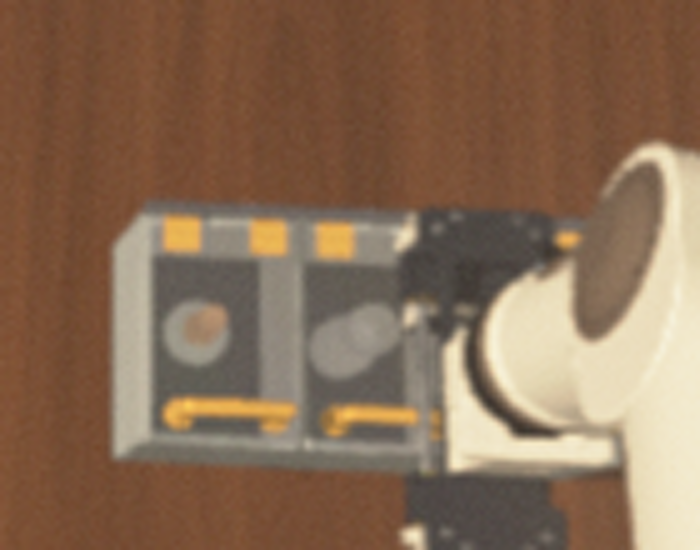

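The side view shows the +x finger tip at zoom (385,232), above the lid and just behind the middle handle. The top view has the gripper over the middle/right handles, as parallax would put it. I'll check the camera bias against that known fingertip.

```bash
python3 -c "
from h import *
s=st();p=s['position']
for dx in(.046,.065):
  for dy in(-.0095,.0095):
    q=proj('side',[p+[dx,dy,0]])[0];print(dx,dy,(q-[130,100])*6)
for z in (.139,):
  for y in(-.282,-.288,-.276):
    print(y,(proj('side',[[.418,y,z]])[0]-[130,100])*6,(proj('top',[[.418,y,z]])[0]-[330,160])*5)
"
```

```text
t2.20 pos [ 0.4166 -0.2852  0.1909] rpy [-3.1415e+00  4.0000e-04  1.5700e+00] F [-1.  -1.1  0.1] w 0.0917 q [ 1.26  0.37 -0.85  1.94  0.33  0.98  0.25]
0.046 -0.0095 [377.51120134 210.63504363]
0.046 0.0095 [399.63831642 220.7310162 ]
0.065 -0.0095 [353.04708268 223.53137636]
0.065 0.0095 [375.17015192 233.77804821]
-0.282 [457.24984413 263.68735906] [390.81920586 414.33054579]
-0.288 [450.37258175 260.51487962] [400.63643343 414.83435891]
-0.276 [464.15417484 266.87255431] [381.00572019 413.82709836]
```

Bias is about 1 px (2–4 mm), well within the ±15 mm of bar between the posts. I descend and grip.

send_rows --pt "0 0 23 0 0 0 0" --pt "0 0 23 0 0 0 0" --pt "0 0 23 0 0 0 0" --pt "0 0 0 0 0 0 150" --pt "0 0 0 0 0 0 200" --pt "0 0 0 0 0 0 255" --pt "0 0 0 0 0 0 255" --pt "0 0 0 0 0 0 255" --pt "0 0 0 0 0 0 255"

```text
clock: 2.95
position: [0.4174, -0.2849, 0.1228]
tool_rot: [3.14, 0.002, 1.57]
force: [0.1, 0.6, 0.3]
grip_width: 0.0568
```

```bash
python3 -c "
from h import *
for i in range(1): st()
snap('side','s2',(130,100,260,210),6)
st()"
```

```text
t2.95 pos [ 0.4174 -0.2849  0.1228] rpy [3.1402e+00 1.5000e-03 1.5704e+00] F [0.1 0.6 0.3] w 0.0568 q [ 1.19  0.47 -0.79  1.99  0.44  0.86  0.16]
t3.00 pos [ 0.4173 -0.2847  0.1226] rpy [3.1405e+00 1.2000e-03 1.5706e+00] F [-0.1  0.2 -0.2] w 0.0527 q [ 1.19  0.47 -0.79  1.99  0.44  0.86  0.16]
```

View pics/s2.png

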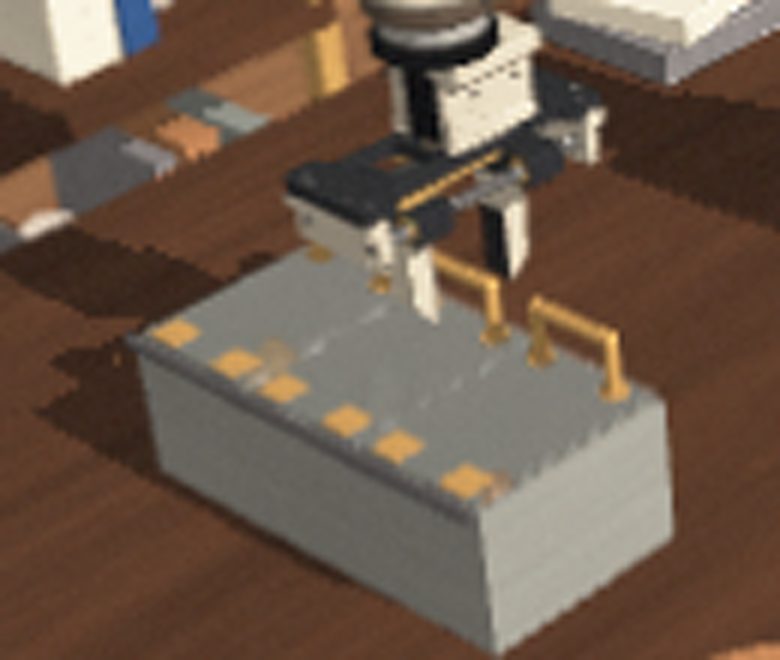

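The fingers straddle the middle bar (+x finger tip at zoom (425,315)) and are still closing.

send_rows --pt "0 0 0 0 0 0 255" --pt "0 0 0 0 0 0 255" --pt "0 0 0 0 0 0 255" --pt "0 0 0 0 0 0 255" --pt "0 0 0 0 0 0 255" --pt "0 0 0 0 0 0 255" --pt "0 0 0 0 0 0 255" --pt "0 0 0 0 0 0 255"

```text
clock: 3.67
position: [0.4202, -0.2842, 0.1224]
tool_rot: [3.135, 0.001, 1.572]
force: [7.8, -0.0, -4.6]
grip_width: 0.009
```

```bash
python3 -c "
from h import *
st()
import numpy as np
r=np.hypot(.128,.041);a0=np.arctan2(.041,.128);p=None
for k,t in enumerate(np.linspace(0,1.75,21)):
  q=1000*r*np.array([-np.cos(a0+t),np.sin(a0+t)])
  if p is not None: print(k,round(t,3),'dx(tool y) %.1f dz up %.1f'%tuple(q-p))
  p=q
"
```

```text
t3.67 pos [ 0.4202 -0.2842  0.1224] rpy [3.1352e+00 6.0000e-04 1.5720e+00] F [ 7.8 -0.  -4.6] w 0.0090 q [ 1.19  0.47 -0.79  1.99  0.44  0.85  0.16]
1 0.088 dx(tool y) 4.1 dz up 11.0
2 0.175 dx(tool y) 5.0 dz up 10.6
3 0.262 dx(tool y) 5.9 dz up 10.2
4 0.35 dx(tool y) 6.8 dz up 9.6
5 0.438 dx(tool y) 7.6 dz up 9.0
6 0.525 dx(tool y) 8.4 dz up 8.3
7 0.612 dx(tool y) 9.1 dz up 7.5
8 0.7 dx(tool y) 9.7 dz up 6.7
9 0.788 dx(tool y) 10.2 dz up 5.8
10 0.875 dx(tool y) 10.7 dz up 4.9
11 0.962 dx(tool y) 11.1 dz up 3.9
12 1.05 dx(tool y) 11.4 dz up 3.0
13 1.138 dx(tool y) 11.6 dz up 2.0
14 1.225 dx(tool y) 11.7 dz up 0.9
15 1.312 dx(tool y) 11.8 dz up -0.1
16 1.4 dx(tool y) 11.7 dz up -1.1
17 1.487 dx(tool y) 11.6 dz up -2.1
18 1.575 dx(tool y) 11.3 dz up -3.1
19 1.662 dx(tool y) 11.0 dz up -4.1
20 1.75 dx(tool y) 10.6 dz up -5.1
```

The bar is gripped (width 9 mm), with its centre at x ≈ 0.420. Now I follow the arc.

send_rows --pt "0 6 -5 0 0 0 255" --pt "0 4 -14 0 0 0 255" --pt "0 5 -12 0 0 0 255" --pt "0 6 -10 0 0 0 255" --pt "0 7 -9.6 0 0 0 255" --pt "0 8 -9 0 0 0 255" --pt "0 8 -8 0 0 0 255"

```text
clock: 4.25
position: [0.4648, -0.2839, 0.1892]
tool_rot: [3.134, -0.001, 1.572]
force: [18.3, -3.5, -26.0]
grip_width: 0.0088
```

```bash
python3 -c "
from h import *
s=st()
h=np.array([.4205+.128,.098]);g=s['position'][[0,2]]+[0,.0188]-h
print('r',np.hypot(*g),'theta',np.arctan2(g[1],-g[0])-np.arctan2(.041,.128))
snap('side','s3',(130,80,260,210),5)"
```

```text
t4.25 pos [ 0.4648 -0.2839  0.1892] rpy [ 3.1339e+00 -7.0000e-04  1.5721e+00] F [ 18.3  -3.5 -26. ] w 0.0088 q [ 1.16  0.44 -0.83  1.85  0.38  1.01  0.18]
r 0.13823066890571095 theta 0.6102459109910751
```

View pics/s3.png

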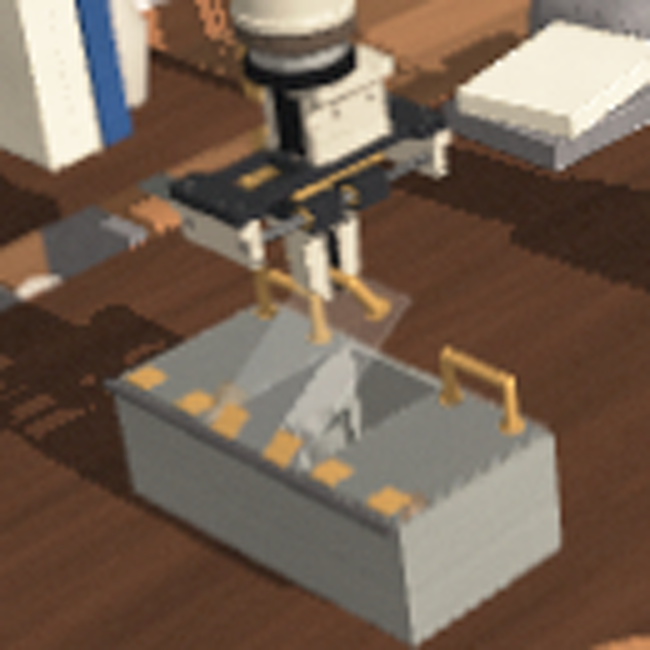

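The middle lid is about 0.6 rad open and the others are shut. The force is radial, toward the hinge, so my path is about 4 mm too wide; I correct inward and continue.

send_rows --pt "0 11 -3 0 0 0 255" --pt "0 12 -3 0 0 0 255" --pt "0 12 -3.5 0 0 0 255" --pt "0 11 -3.5 0 0 0 255" --pt "0 11 -3 0 0 0 255" --pt "0 11.6 -2 0 0 0 255"

```text
clock: 4.8
position: [0.5309, -0.2851, 0.2119]
tool_rot: [3.14, 0.004, 1.57]
force: [-5.3, 0.7, 18.0]
grip_width: 0.0091
```

```bash
python3 -c "
from h import *
s=st()
h=np.array([.4205+.128,.098]);g=s['position'][[0,2]]+[0,.0188]-h
print('r',np.hypot(*g),'theta',np.arctan2(g[1],-g[0])-np.arctan2(.041,.128))"
```

```text
t4.80 pos [ 0.5309 -0.2851  0.2119] rpy [3.1397 0.004  1.5702] F [-5.3  0.7 18. ] w 0.0091 q [ 1.04  0.52 -0.81  1.68  0.42  1.12  0.11]
r 0.13385527553190477 theta 1.128684765667905
```

send_rows --pt "0 11.5 -3 0 0 0 255" --pt "0 11.8 0 0 0 0 255" --pt "0 11.7 1 0 0 0 255" --pt "0 11.6 2 0 0 0 255" --pt "0 11.3 3 0 0 0 255" --pt "0 11 4 0 0 0 255" --pt "0 8 4 0 0 0 255" --pt "0 0 0 0 0 0 255"

```text
clock: 5.47
position: [0.6088, -0.2846, 0.196]
tool_rot: [3.139, 0.0, 1.571]
force: [2.8, -3.1, 3.2]
grip_width: 0.0087
```

```bash
python3 -c "
from h import *
s=st()
h=np.array([.4205+.128,.098]);g=s['position'][[0,2]]+[0,.0188]-h
print('r',np.hypot(*g),'theta',np.arctan2(g[1],-g[0])-np.arctan2(.041,.128))
snap('side','s4',(130,80,260,210),5)"
```

```text
t5.47 pos [ 0.6088 -0.2846  0.196 ] rpy [3.1387e+00 4.0000e-04 1.5712e+00] F [ 2.8 -3.1  3.2] w 0.0087 q [ 0.91  0.65 -0.77  1.51  0.48  1.17  0.05]
r 0.13144938100168344 theta 1.737483925549962
```

View pics/s4.png

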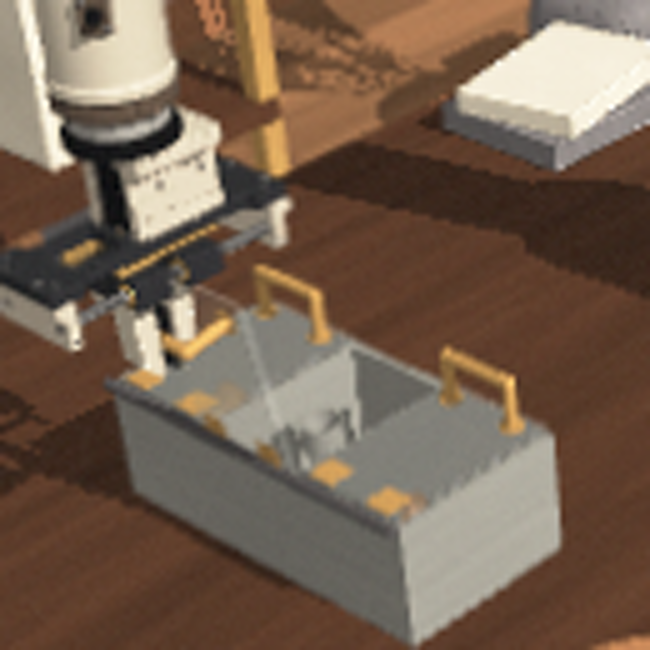

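The middle lid stands at about 1.74 rad, with the jigger visible in the well (zoom (325,430)). I release slightly and lift straight off.

send_rows --pt "0 0 0 0 0 0 205" --pt "0 0 0 0 0 0 205" --pt "0 0 0 0 0 0 205" --pt "0 0 -12 0 0 0 205" --pt "0 0 -20 0 0 0 205" --pt "0 0 -20 0 0 0 205" --pt "0 0 -30 0 0 0 205" --pt "0 0 -30 0 0 0 205" --pt "0 0 0 0 0 0 205"

```text
clock: 6.27
position: [0.609, -0.2842, 0.3162]
tool_rot: [3.132, 0.003, 1.571]
force: [0.7, -0.1, 1.0]
grip_width: 0.0182
```

```bash
python3 -c "
from h import *
st()
snap('side','s5',(130,80,260,210),5);snap('top','t5',(330,160,470,270),5)"
```

```text
t6.27 pos [ 0.609  -0.2842  0.3162] rpy [3.1325 0.0034 1.5709] F [ 0.7 -0.1  1. ] w 0.0182 q [ 0.92  0.56 -0.81  1.38  0.4   1.37  0.11]
```

View pics/s5.png

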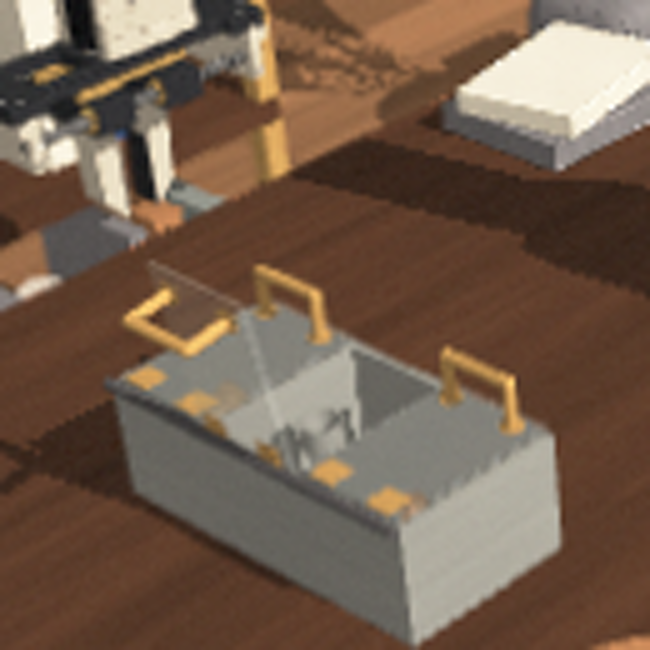

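View pics/t5.png

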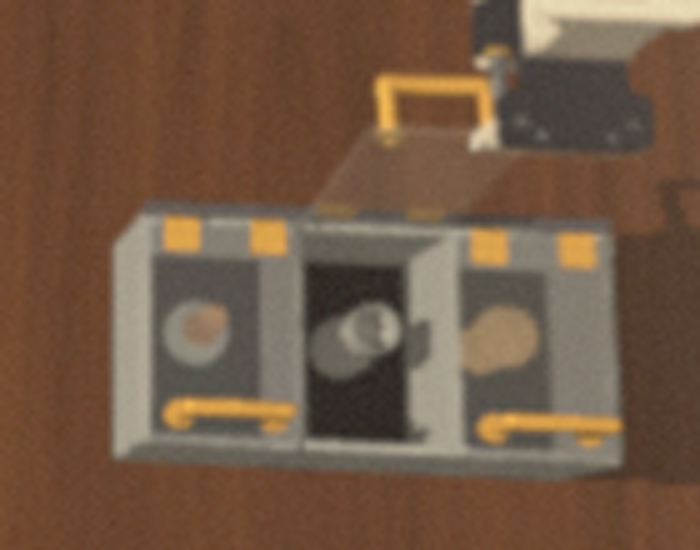

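The lid stays open with the jigger in the well: its rim is at about (371,328) in the top zoom. I enlarge both views to measure it.

```bash
python3 -c "
from h import *
a=cv2.imread('pics/t5_full.png')[200:255,385:427];a=cv2.resize(a,None,fx=10,fy=10,interpolation=cv2.INTER_CUBIC)
b=cv2.imread('pics/s5_full.png')[145:180,180:215];b=cv2.resize(b,None,fx=10,fy=10,interpolation=cv2.INTER_CUBIC)
b=cv2.copyMakeBorder(b,0,550-350,0,0,cv2.BORDER_CONSTANT)
cv2.imwrite('pics/j.png',np.hstack([a,b]))"
```

```text
(no output)
```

View pics/j.png

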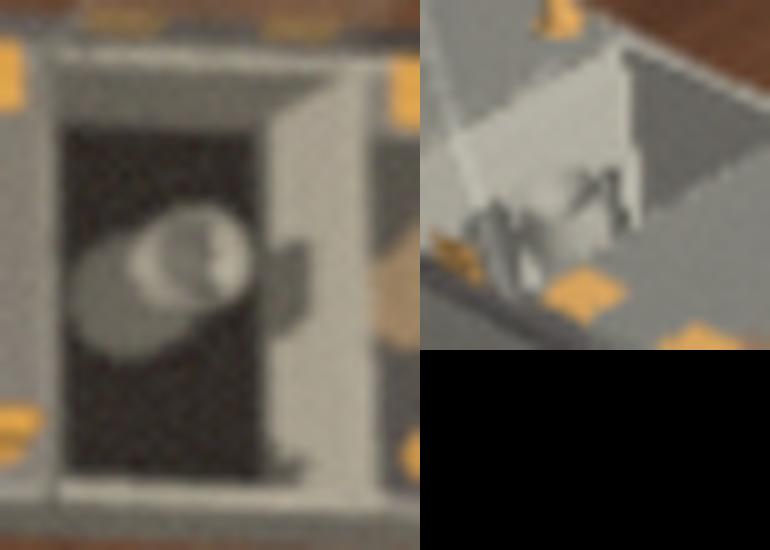

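```bash
python3 -c "
from h import *
np.set_printoptions(precision=4,suppress=True)
f=lambda L:[(385+(x+.5)/10-.5,200+(y+.5)/10-.5) for x,y in L]
print('rim',plane('top',f([(191,258),(128,258),(254,258)]),.09),'foot',plane('top',f([(128,298)]),.006))
print('well top edges',plane('top',f([(58,270),(368,270),(210,65),(210,485)]),.098))
print('floor edges', plane('top',f([(62,270),(265,270)]),.006))
x=np.array([.49,-.286,.09]);
g=lambda q:(q-[180,145])*10+[420,0]
print(g(proj('side',[[.49,-.283,.09]])),g(proj('side',[[.548,-.2846+.047,.098],[.548,-.2846-.047,.098],[.408,-.2846+.047,.098],[.408,-.2846-.047,.098]])))
"
```

```text
rim [[ 0.4821 -0.2845  0.09  ]
 [ 0.4811 -0.2642  0.09  ]
 [ 0.4832 -0.3048  0.09  ]] foot [[ 0.4838 -0.2889  0.006 ]]
well top edges [[ 0.4744 -0.2394  0.098 ]
 [ 0.4795 -0.3384  0.098 ]
 [ 0.5448 -0.2893  0.098 ]
 [ 0.4073 -0.2866  0.098 ]]
floor edges [[ 0.4925 -0.2664  0.006 ]
 [ 0.4961 -0.3361  0.006 ]]
[[547.72  188.347]] [[508.5179 286.394 ]
 [331.2545 193.0808]
 [798.3706 115.3211]
 [620.9802  31.3688]]
```

The foot fit, the well edges and the re-read rim agree on a jigger centre of about (0.485, -0.288). I turn the jaws along y, move over the well with a 47 mm opening and check before going in.

send_rows --pt "0 0 0 0 0 0.121 125" --pt "0 0 0 0 0 0.121 125" --pt "0 0 0 0 0 0.121 125" --pt "0 0 0 0 0 0.121 125" --pt "0 0 0 0 0 0.121 125" --pt "0 0 0 0 0 0.121 125" --pt "0 0 0 0 0 0.121 125" --pt "0 0 0 0 0 0.121 125" --pt "0 0 0 0 0 0.121 125" --pt "0 0 0 0 0 0.121 125"

```text
clock: 7.2
position: [0.6052, -0.284, 0.3068]
tool_rot: [-3.139, 0.002, 0.355]
force: [0.3, -0.1, 0.5]
grip_width: 0.0467
```

send_rows --pt "0 0 0 0 0 0.121 125" --pt "0 0 0 0 0 0.121 125" --pt "0 0 0 0 0 0.119 125" --pt "-30 1 0 0 0 0 125" --pt "-31 1 0 0 0 0 125" --pt "-31 1 0 0 0 0 125" --pt "-31 1 0 0 0 0 125" --pt "0 0 0 0 0 0 125" --pt "0 0 0 0 0 0 125"

```text
clock: 7.95
position: [0.4808, -0.2888, 0.3076]
tool_rot: [3.142, 0.002, -0.003]
force: [0.4, 0.3, 0.4]
grip_width: 0.0468
```

```bash
python3 -c "
from h import *
need([.486,-.288,.14],0)"
```

```text
t7.95 pos [ 0.4808 -0.2888  0.3076] rpy [ 3.1416e+00  2.4000e-03 -3.0000e-03] F [0.4 0.3 0.4] w 0.0468 q [ 0.9   0.28 -0.5   1.68  0.14  1.23 -1.2 ]
tool mm [  5.6  -0.8 167.6]
rotvec tool [ 0.      0.0024 -0.003 ]
```

send_rows --pt "3 0 36 0 0 0 125" --pt "3 0 36 0 0 0 125" --pt "0 0 36 0 0 0 125" --pt "0 0 36 0 0 0 125" --pt "0 0 30 0 0 0 125" --pt "0 0 8 0 0 0 125" --pt "0 0 0 0 0 0 125" --pt "0 0 0 0 0 0 125"

```text
clock: 8.62
position: [0.4905, -0.2878, 0.1268]
tool_rot: [-3.141, -0.001, 0.001]
force: [-0.0, -0.3, 0.3]
grip_width: 0.0467
```

```bash
python3 -c "
from h import *
s=st();p=s['position']
snap('side','s6',(160,100,230,190),8);snap('top','t6',(370,190,450,265),8)
for yy in(.0234,-.0234):
  q=p+[0,yy,0];print(yy,(proj('side',[q])[0]-[160,100])*8,(proj('top',[q])[0]-[370,190])*8)
q=[p[0],p[1],.09];print((proj('side',[q])[0]-[160,100])*8,(proj('top',[q])[0]-[370,190])*8)
"
```

```text
t8.62 pos [ 0.4905 -0.2878  0.1268] rpy [-3.1409e+00 -5.0000e-04  6.0000e-04] F [-0.  -0.3  0.3] w 0.0467 q [ 0.84  0.48 -0.45  1.84  0.27  0.88 -1.31]
0.0234 [279.89755263 455.2278743 ] [246.46456429 242.50250208]
-0.0234 [208.76663439 420.22138132] [366.21504507 248.45079783]
[254.12565449 507.42315505] [277.05382074 262.99920454]
```

View pics/s6.png

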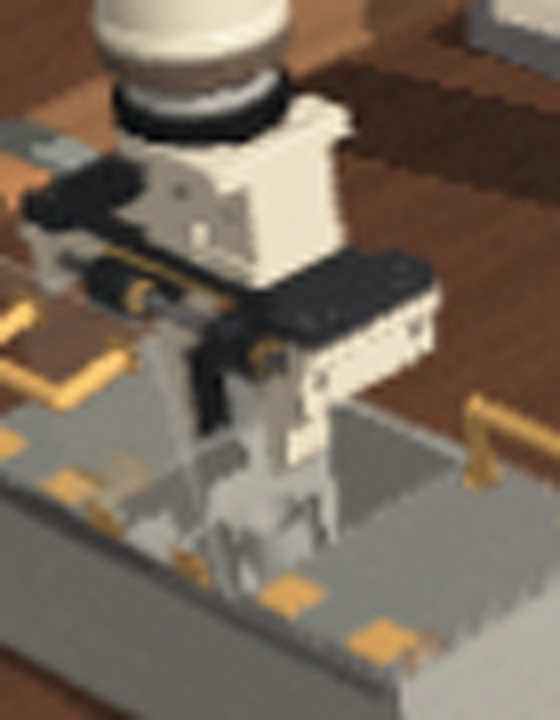

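View pics/t6.png

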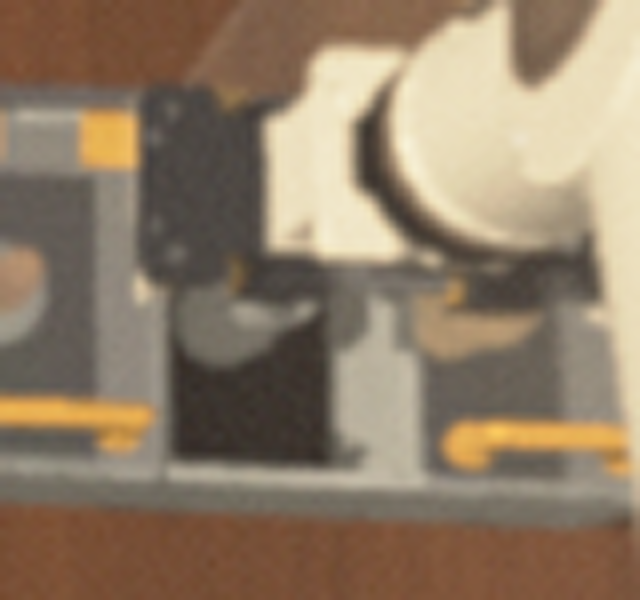

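The +y finger tip shows at about (308,466) in the side zoom, against a predicted (300,462), so it is about 1 px off. The jigger stands below, between the fingers. Depth should pin its cup down better.

```bash
python3 -c "
from h import *
np.set_printoptions(precision=4,suppress=True)
p,d=capture('side');P=cloud('side',d)
g=(P[...,0]>.44)&(P[...,0]<.53)&(P[...,1]>-.325)&(P[...,1]<-.25)
for a,b in((.03,.06),(.06,.08),(.08,.094),(.094,.11)):
  m=g&(P[...,2]>a)&(P[...,2]<b);q=P[m];print(a,b,len(q), q.min(0) if len(q) else '',q.max(0) if len(q) else '',np.median(q,0) if len(q) else '')
m=g&(P[...,2]>.05)&(P[...,2]<.098);
for v,u in np.argwhere(m)[::3]: print(u,v,P[v,u],p[v,u],end=' | ')
" | head -60
```

```text
0.03 0.06 1 [ 0.4974 -0.2847  0.058 ] [ 0.4974 -0.2847  0.058 ] [ 0.4974 -0.2847  0.058 ]
0.06 0.08 47 [ 0.4681 -0.3029  0.0638] [ 0.5043 -0.2668  0.0798] [ 0.4864 -0.2798  0.0745]
0.08 0.094 31 [ 0.4678 -0.3026  0.0803] [ 0.503  -0.2645  0.09  ] [ 0.487  -0.2836  0.0843]
0.094 0.11 0   
192 162 [ 0.4799 -0.2989  0.0863] [173 170 158] | 195 162 [ 0.4678 -0.2971  0.0808] [146 142 132] | 191 163 [ 0.4857 -0.2981  0.0853] [174 170 159] | 194 163 [ 0.4721 -0.2982  0.0782] [162 158 148] | 197 163 [ 0.4712 -0.2821  0.0843] [101 100  93] | 191 164 [ 0.4826 -0.3029  0.0774] [175 173 160] | 194 164 [ 0.4711 -0.3003  0.0726] [164 160 149] | 197 164 [ 0.4681 -0.2869  0.0765] [117 116 108] | 191 165 [ 0.4852 -0.3004  0.0754] [169 166 154] | 194 165 [ 0.4761 -0.2948  0.073 ] [161 156 145] | 197 165 [ 0.4819 -0.2702  0.0861] [155 152 140] | 191 166 [ 0.503  -0.278   0.0895] [137 135 124] | 194 166 [ 0.4747 -0.2974  0.0669] [148 145 135] | 197 166 [ 0.487  -0.2645  0.0868] [171 167 155] | 191 167 [ 0.4994 -0.2836  0.0811] [108 107  99] | 194 167 [ 0.4932 -0.2745  0.0816] [156 152 142] | 197 167 [ 0.4798 -0.2744  0.0747] [171 168 156] | 191 168 [ 0.5011 -0.2822  0.0783] [105 103  96] | 194 168 [ 0.4938 -0.2745  0.0777] [156 152 143] | 197 168 [ 0.4843 -0.2695  0.0748] [169 166 153] | 191 169 [ 0.4994 -0.2853  0.0718] [107 104  98] | 194 169 [ 0.4955 -0.2731  0.0748] [152 150 139] | 197 169 [ 0.4864 -0.2676  0.0723] [158 154 143] | 192 170 [ 0.5034 -0.2752  0.0738] [116 114 108] | 195 170 [ 0.494  -0.2701  0.071 ] [149 147 138] | 192 171 [ 0.5026 -0.2771  0.0683] [122 121 111] | 192 172 [ 0.4974 -0.2847  0.058 ] [135 133 123] |
```

```bash
python3 -c "
from h import *
b=cv2.imread('pics/s5_full.png')[148:178,182:214];b=cv2.resize(b,None,fx=18,fy=18,interpolation=cv2.INTER_CUBIC)
cv2.imwrite('pics/js.png',cv2.convertScaleAbs(b,alpha=1.4,beta=-60))"
```

```text
(no output)
```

View pics/js.png

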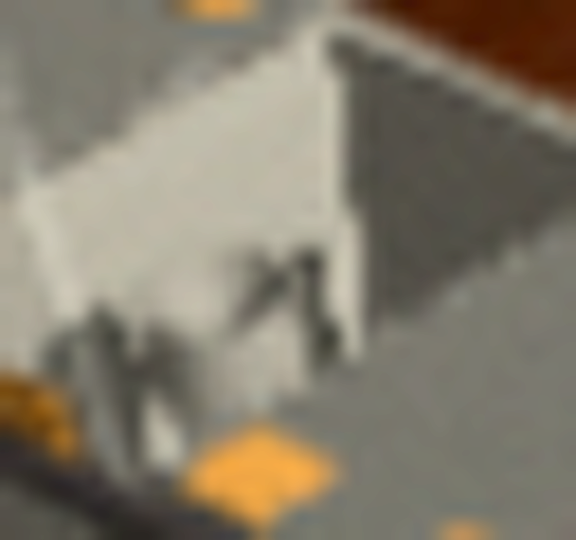

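Depth puts the rim at z ≈ 0.09 (as expected) and its centre at (0.486, -0.284). With the bias correction that is about (0.487, -0.287), and the TCP is at (0.4905, -0.2878). I shift slightly in x, narrow the jaws to 44 mm and descend part-way.

send_rows --pt "-3 0 0 0 0 0 133" --pt "0 0 8 0 0 0 133" --pt "0 0 10 0 0 0 133" --pt "0 0 10 0 0 0 133" --pt "0 0 7 0 0 0 133" --pt "0 0 5 0 0 0 133" --pt "0 0 0 0 0 0 133"

```text
clock: 9.35
position: [0.4852, -0.2875, 0.0845]
tool_rot: [-3.14, 0.003, -0.0]
force: [0.0, 0.2, 0.1]
grip_width: 0.0436
```

```bash
python3 -c "
from h import *
s=st()
snap('side','s7',(160,100,230,190),8)"
```

```text
t9.35 pos [ 0.4852 -0.2875  0.0845] rpy [-3.1398e+00  2.5000e-03 -0.0000e+00] F [0.  0.2 0.1] w 0.0436 q [ 0.82  0.54 -0.43  1.88  0.3   0.8  -1.34]
```

View pics/s7.png

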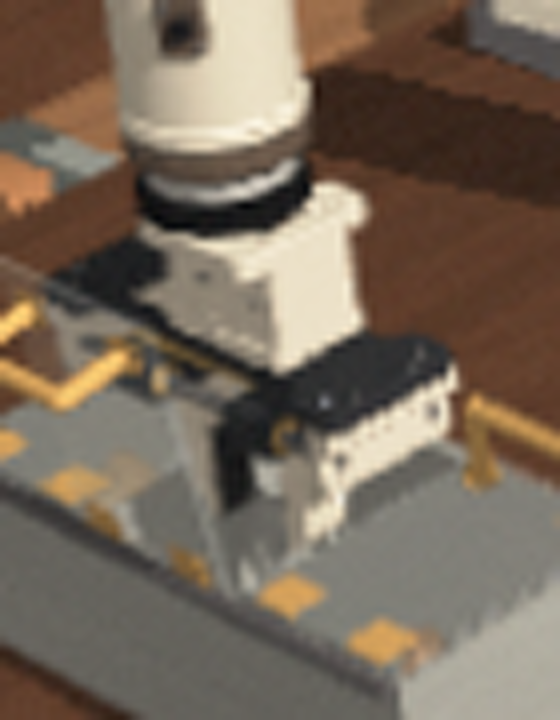

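The fingers are entering the well either side of the jigger with no contact force. I go on down and close.

send_rows --pt "0 0 8 0 0 0 133" --pt "0 0 8 0 0 0 133" --pt "0 0 7 0 0 0 133" --pt "0 0 0 0 0 0 180" --pt "0 0 0 0 0 0 180" --pt "0 0 0 0 0 0 200" --pt "0 0 0 0 0 0 200" --pt "0 0 0 0 0 0 220" --pt "0 0 0 0 0 0 255"

```text
clock: 10.15
position: [0.4864, -0.2883, 0.0635]
tool_rot: [3.141, -0.0, -0.0]
force: [-0.4, -0.4, -1.6]
grip_width: 0.0315
```

send_rows --pt "0 0 0 0 0 0 255" --pt "0 0 0 0 0 0 255" --pt "0 0 -5 0 0 0 255" --pt "0 0 -5 0 0 0 255"

```text
clock: 10.48
position: [0.4861, -0.288, 0.0735]
tool_rot: [-3.141, 0.001, -0.0]
force: [-0.1, -1.1, -0.9]
grip_width: 0.0312
```

```bash
python3 -c "
from h import *
s=st()
"
```

```text
t10.48 pos [ 0.4861 -0.288   0.0735] rpy [-3.1412e+00  6.0000e-04 -1.0000e-04] F [-0.1 -1.1 -0.9] w 0.0312 q [ 0.82  0.55 -0.42  1.88  0.31  0.77 -1.35]
```

The jigger is held (31 mm). I lift it clear of the handles and carry it to the tray.

send_rows --pt "0 0 -10 0 0 0 255" --pt "0 0 -20 0 0 0 255" --pt "0 0 -30 0 0 0 255" --pt "0 0 -38 0 0 0 255" --pt "0 0 -38 0 0 0 255" --pt "0 0 -38 0 0 0 255" --pt "0 0 -15 0 0 0 255" --pt "0 0 0 0 0 0 255"

```text
clock: 11.15
position: [0.4893, -0.2893, 0.2688]
tool_rot: [3.136, -0.009, 0.0]
force: [1.0, 0.5, -1.3]
grip_width: 0.0313
```

```bash
python3 -c "
from h import *
need([.531,.080,.18],0)
snap('side','s8',(120,40,260,180),4)"
```

```text
t11.15 pos [ 0.4893 -0.2893  0.2688] rpy [ 3.1357e+00 -8.6000e-03  1.0000e-04] F [ 1.   0.5 -1.3] w 0.0313 q [ 0.89  0.32 -0.5   1.72  0.17  1.14 -1.23]
tool mm [  41.  -369.8   86.9]
rotvec tool [ 0.0059 -0.0086  0.0001]
```

View pics/s8.png

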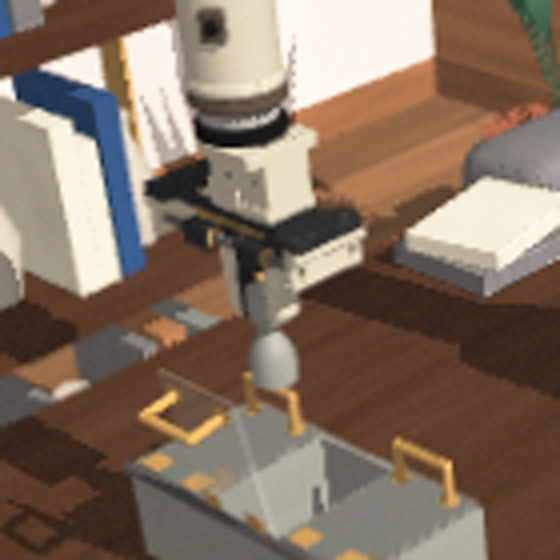

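The jigger hangs upright at (272,360), clear of the caddy. I move it over the tray.

send_rows --pt "2 -20 0 0 0 0 255" --pt "4 -35 0 0 0 0 255" --pt "5 -40 0 0 0 0 255" --pt "5 -40 0 0 0 0 255" --pt "5 -40 0 0 0 0 255" --pt "5 -40 0 0 0 0 255" --pt "5 -40 0 0 0 0 255" --pt "5 -40 0 0 0 0 255" --pt "4 -40 0 0 0 0 255" --pt "2 -34 0 0 0 0 255"

```text
clock: 12.03
position: [0.5272, 0.0837, 0.2611]
tool_rot: [-3.141, 0.002, 0.002]
force: [0.1, -0.5, -2.5]
grip_width: 0.0313
```

send_rows --pt "0 0 25 0 0 0 255" --pt "0 0 35 0 0 0 255" --pt "0 0 35 0 0 0 255" --pt "0 0 30 0 0 0 255" --pt "0 0 15 0 0 0 255" --pt "0 0 0 0 0 0 255" --pt "0 0 0 0 0 0 255"

```text
clock: 12.62
position: [0.5267, 0.0808, 0.1209]
tool_rot: [-3.141, 0.004, 0.0]
force: [0.7, 0.3, -0.4]
grip_width: 0.0313
```

```bash
python3 -c "
from h import *
need([.531,.080,.0655],0)
snap('side','s9',(190,120,350,270),4);snap('top','t9',(230,130,370,280),4)
P=cloud('top',np.load('top0.npy'))
m=(P[...,0]>.48)&(P[...,0]<.58)&(P[...,1]>.03)&(P[...,1]<.13);print('tray floor z top',np.median(P[m][:,2]))
P=cloud('side',np.load('side0.npy'))
m=(P[...,0]>.48)&(P[...,0]<.58)&(P[...,1]>.03)&(P[...,1]<.13);print('tray floor z side',np.median(P[m][:,2]))
"
```

```text
t12.62 pos [0.5267 0.0808 0.1209] rpy [-3.1415e+00  4.1000e-03  4.0000e-04] F [ 0.7  0.3 -0.4] w 0.0313 q [ 0.3   0.47 -0.62  1.93  0.36  0.86 -2.08]
tool mm [ 4.5  0.8 55.4]
rotvec tool [-0.0001  0.0041  0.0004]
tray floor z top 0.006406718939656386
tray floor z side 0.007394203344514627
```

View pics/s9.png

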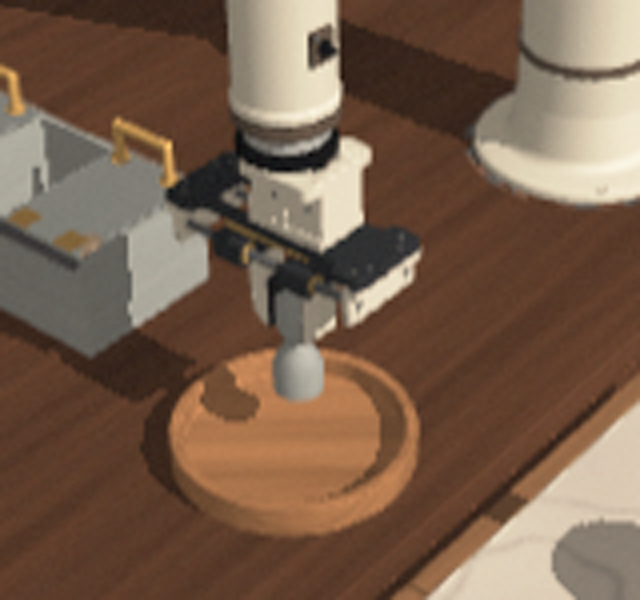

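View pics/t9.png

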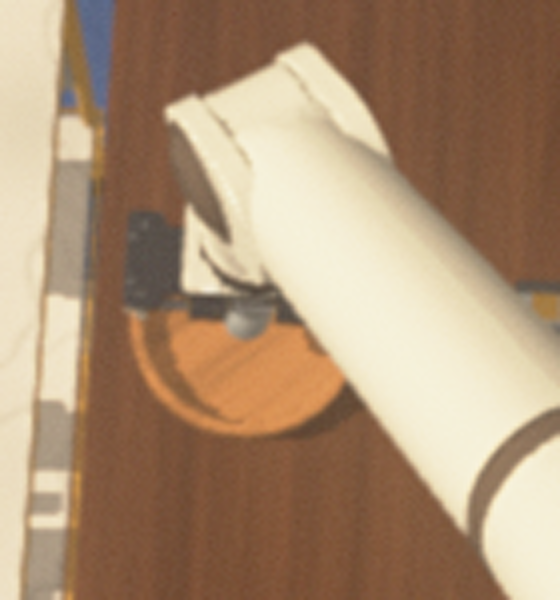

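The jigger hangs upright over the tray's middle. I lower it gently and watch the force.

send_rows --pt "2 0 15 0 0 0 255" --pt "2 0 15 0 0 0 255" --pt "0 0 11 0 0 0 255" --pt "0 0 6 0 0 0 255" --pt "0 0 3 0 0 0 255" --pt "0 0 2 0 0 0 255" --pt "0 0 0 0 0 0 255"

```text
clock: 13.3
position: [0.5326, 0.0809, 0.0706]
tool_rot: [-3.142, -0.0, -0.0]
force: [-0.3, -0.3, -1.1]
grip_width: 0.0313
```

send_rows --pt "0 0 1 0 0 0 255" --pt "0 0 1 0 0 0 255" --pt "0 0 0 0 0 0 255"

```text
clock: 13.55
position: [0.5326, 0.0808, 0.0686]
tool_rot: [3.142, -0.001, -0.0]
force: [-0.7, -0.7, -1.9]
grip_width: 0.0314
```

send_rows --pt "0 0 1 0 0 0 255" --pt "0 0 0.8 0 0 0 255" --pt "0 0 0 0 0 0 255"

```text
clock: 13.8
position: [0.5324, 0.0807, 0.0665]
tool_rot: [3.142, 0.0, -0.0]
force: [0.1, 0.1, -1.7]
grip_width: 0.0313
```

send_rows --pt "0 0 0.6 0 0 0 255" --pt "0 0 0.6 0 0 0 255" --pt "0 0 0 0 0 0 255"

```text
clock: 14.05
position: [0.5323, 0.0808, 0.0652]
tool_rot: [3.142, 0.0, -0.0]
force: [0.8, 0.0, -1.2]
grip_width: 0.0316
```

send_rows --pt "0 0 0.6 0 0 0 255" --pt "0 0 0.6 0 0 0 255" --pt "0 0 0 0 0 0 255"

```text
clock: 14.3
position: [0.5327, 0.0809, 0.0649]
tool_rot: [3.141, -0.001, -0.0]
force: [-2.6, -1.2, 6.5]
grip_width: 0.031
```

send_rows --pt "0 0 0.5 0 0 0 255" --pt "0 0 0 0 0 0 255"

```text
clock: 14.47
position: [0.5328, 0.0809, 0.0649]
tool_rot: [3.141, -0.001, 0.0]
force: [-3.9, -0.9, 10.2]
grip_width: 0.0315
```

Contact was felt at TCP z 0.065, as computed. I ease off slightly and open.

send_rows --pt "0 0 -1 0 0 0 255" --pt "0 0 0 0 0 0 150" --pt "0 0 0 0 0 0 120" --pt "0 0 0 0 0 0 90" --pt "0 0 0 0 0 0 90" --pt "0 0 0 0 0 0 90" --pt "0 0 0 0 0 0 90"

```text
clock: 15.05
position: [0.5324, 0.0808, 0.0645]
tool_rot: [-3.142, 0.0, -0.0]
force: [-0.5, -0.3, 0.2]
grip_width: 0.059
```

send_rows --pt "0 0 -5 0 0 0 90" --pt "0 0 -15 0 0 0 90" --pt "0 0 -25 0 0 0 90" --pt "0 0 -40 0 0 0 90" --pt "0 0 -40 0 0 0 90"

```text
clock: 15.47
position: [0.5311, 0.0809, 0.1903]
tool_rot: [-3.141, 0.003, 0.0]
force: [1.6, -0.5, -0.0]
grip_width: 0.0589
```

```bash
python3 -c "
from h import *
st()
snap('side','s10',(190,120,350,270),4)"
```

```text
t15.47 pos [0.5311 0.0809 0.1903] rpy [-3.1412e+00  3.0000e-03  4.0000e-04] F [ 1.6 -0.5 -0. ] w 0.0589 q [ 0.35  0.39 -0.67  1.86  0.28  0.99 -2.02]
```

View pics/s10.png

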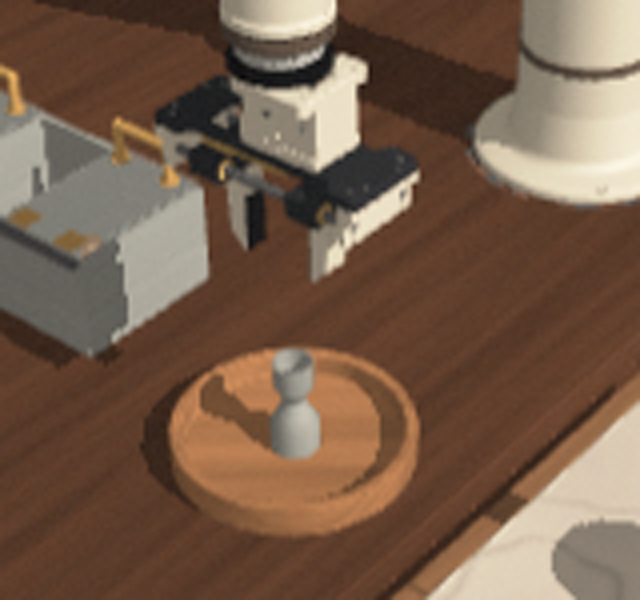

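The jigger stands upright in the tray (side zoom (296,400)). Next I move behind the tray (-y side), turn the jaws along x and open them fully, so the two fingertips cradle the rim for the push.

send_rows --pt "0 33 0 0 0 0 0" --pt "0 33 0 0 0 0 0" --pt "0 33 0 0 0 0 0" --pt "0 33 0 0 0 0 0" --pt "0 0 0 0 0 -0.121 0" --pt "0 0 0 0 0 -0.121 0" --pt "0 0 0 0 0 -0.121 0" --pt "0 0 0 0 0 -0.121 0" --pt "0 0 0 0 0 -0.121 0" --pt "0 0 0 0 0 -0.121 0"

```text
clock: 16.35
position: [0.5324, -0.0513, 0.19]
tool_rot: [3.141, -0.0, 0.732]
force: [0.5, 1.3, 0.5]
grip_width: 0.0919
```

send_rows --pt "0 0 0 0 0 -0.121 0" --pt "0 0 0 0 0 -0.121 0" --pt "0 0 0 0 0 -0.121 0" --pt "0 0 0 0 0 -0.121 0" --pt "0 0 0 0 0 -0.121 0" --pt "0 0 0 0 0 -0.121 0" --pt "0 0 0 0 0 -0.119 0" --pt "0 0 0 0 0 0 0"

```text
clock: 17.02
position: [0.5323, -0.0513, 0.1898]
tool_rot: [-3.142, -0.0, 1.575]
force: [1.3, -0.6, 0.4]
grip_width: 0.092
```

```bash
python3 -c "
from h import *
need([.532,-.05,.012],np.pi/2)
np.set_printoptions(precision=4,suppress=True)
for n in('side','top'):
  p,d=capture(n);P=cloud(n,d);cv2.imwrite('pics/%s11.png'%n,p[...,::-1])
  m=(P[...,2]>.02)&(P[...,2]<.035)&(P[...,0]>.4)&(P[...,0]<.66)&(P[...,1]>-.05)&(P[...,1]<.22)
  q=P[m][:,:2].astype(np.float32);print(n,'tray',len(q),cv2.minEnclosingCircle(q))
  m=(P[...,2]>.06)&(P[...,2]<.1)&(P[...,0]>.48)&(P[...,0]<.6)&(P[...,1]>.02)&(P[...,1]<.15)
  q=P[m];print('jig',len(q),q.min(0),q.max(0))
"
```

```text
t17.02 pos [ 0.5323 -0.0513  0.1898] rpy [-3.1415e+00 -2.0000e-04  1.5749e+00] F [ 1.3 -0.6  0.4] w 0.0920 q [ 0.81  0.48 -0.97  1.87  0.45  1.04 -0.34]
tool mm [  1.3  -0.3 177.8]
rotvec tool [-0.0001 -0.0002  0.0041]
side tray 568 ((0.5328108072280884, 0.08347854763269424), 0.10363950580358505)
jig 115 [0.5141 0.0665 0.0619] [0.5483 0.102  0.0941]
top tray 534 ((0.5303235054016113, 0.07973061501979828), 0.09999212622642517)
jig 78 [0.5134 0.0655 0.0609] [0.5452 0.096  0.0921]
```

send_rows --pt "0 0 35 0 0 0 0" --pt "0 0 38 0 0 0 0" --pt "0 0 38 0 0 0 0" --pt "0 0 34 0 0 0 0" --pt "0 0 20 0 0 0 0" --pt "0 0 10 0 0 0 0" --pt "0 0 0 0 0 0 0"

```text
clock: 17.7
position: [0.5308, -0.051, 0.0128]
tool_rot: [-3.138, -0.0, 1.569]
force: [-0.3, 0.7, 0.3]
grip_width: 0.0917
```

```bash
python3 -c "
from h import *
st();snap('side','s12',(190,120,350,270),4)"
```

```text
t17.70 pos [ 0.5308 -0.051   0.0128] rpy [-3.138e+00 -4.000e-04  1.569e+00] F [-0.3  0.7  0.3] w 0.0917 q [ 0.63  0.72 -0.75  1.96  0.72  0.75 -0.55]
```

View pics/s12.png

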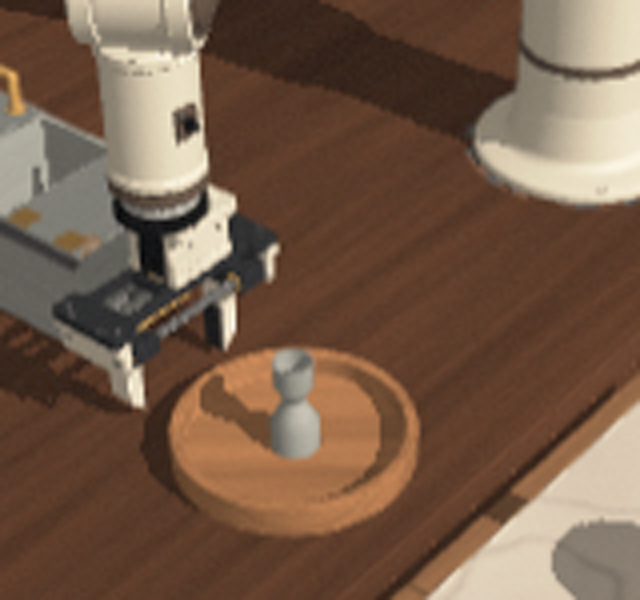

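Both fingers stand behind the tray at table height. I approach and start the push gently.

send_rows --pt "8 0 0 0 0 0 0" --pt "8 0 0 0 0 0 0" --pt "6 0 0 0 0 0 0" --pt "3 0 0 0 0 0 0" --pt "2 0 0 0 0 0 0" --pt "2 0 0 0 0 0 0" --pt "2 0 0 0 0 0 0" --pt "2 0 0 0 0 0 0" --pt "2 0 0 0 0 0 0" --pt "2 0 0 0 0 0 0"

```text
clock: 18.58
position: [0.5327, -0.0156, 0.0146]
tool_rot: [3.141, 0.002, 1.569]
force: [0.3, -2.6, 0.3]
grip_width: 0.0919
```

send_rows --pt "2 0 0 0 0 0 0" --pt "2 0 0 0 0 0 0" --pt "3 0 0 0 0 0 0" --pt "3 0 0 0 0 0 0" --pt "4 0 0 0 0 0 0" --pt "4 0 0 0 0 0 0" --pt "4 0 0 0 0 0 0" --pt "4 0 0 0 0 0 0" --pt "4 0 0 0 0 0 0" --pt "4 0 0 0 0 0 0"

```text
clock: 19.42
position: [0.5323, 0.0203, 0.0146]
tool_rot: [-3.141, -0.0, 1.571]
force: [-0.1, -2.9, 0.9]
grip_width: 0.0919
```

```bash
python3 -c "
from h import *
st();snap('side','s13',(190,120,350,270),4)"
```

```text
t19.42 pos [0.5323 0.0203 0.0146] rpy [-3.1414 -0.      1.5711] F [-0.1 -2.9  0.9] w 0.0919 q [ 0.5   0.71 -0.75  1.97  0.72  0.75 -0.69]
```

View pics/s13.png

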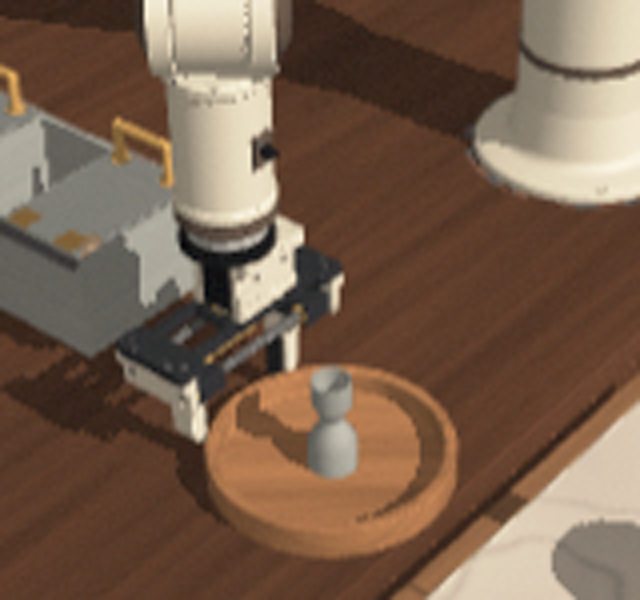

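The push is steady at about 3 N, with the tray square in the cradle and the jigger still standing. I continue.

send_rows --pt "4 0 0 0 0 0 0" --pt "4 0 0 0 0 0 0" --pt "4 0 0 0 0 0 0" --pt "4 0 0 0 0 0 0" --pt "4 0 0 0 0 0 0" --pt "4 0 0 0 0 0 0" --pt "4 0 0 0 0 0 0" --pt "4 0 0 0 0 0 0" --pt "4 0 0 0 0 0 0" --pt "4 0 0 0 0 0 0"

```text
clock: 20.3
position: [0.5324, 0.0602, 0.0146]
tool_rot: [3.142, 0.0, 1.571]
force: [-0.6, -4.3, 0.9]
grip_width: 0.0921
```

send_rows --pt "4 0 0 0 0 0 0" --pt "4 0 0 0 0 0 0" --pt "4 0 0 0 0 0 0" --pt "4 0 0 0 0 0 0" --pt "4 0 0 0 0 0 0" --pt "4 0 0 0 0 0 0" --pt "4 0 0 0 0 0 0" --pt "4 0 0 0 0 0 0" --pt "4 0 0 0 0 0 0" --pt "4 0 0 0 0 0 0"

```text
clock: 21.13
position: [0.5323, 0.1002, 0.0146]
tool_rot: [-3.142, 0.0, 1.571]
force: [-0.4, -3.5, 0.2]
grip_width: 0.0916
```

```bash
python3 -c "
from h import *
st();snap('side','s14',(220,120,380,270),4)"
```

```text
t21.13 pos [0.5323 0.1002 0.0146] rpy [-3.1416  0.      1.5708] F [-0.4 -3.5  0.2] w 0.0916 q [ 0.35  0.73 -0.75  1.95  0.72  0.76 -0.83]
```

View pics/s14.png

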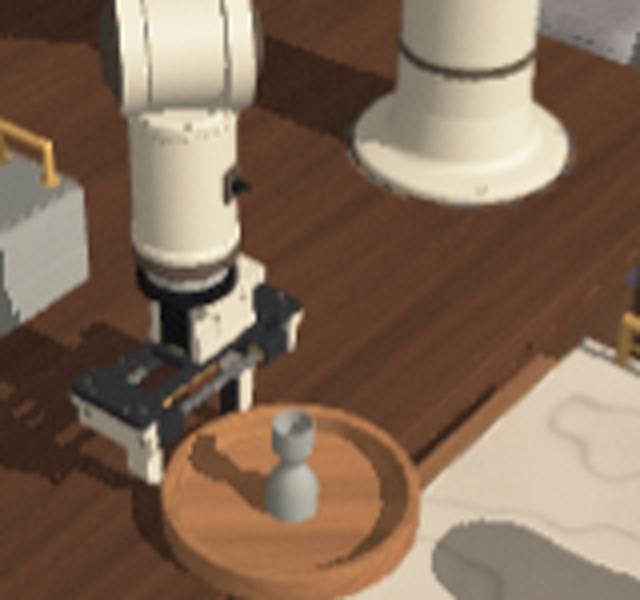

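The tray's leading edge is now over the marble (tray centre y ≈ 0.198) and it is level. I go slower while its centre of mass crosses the table edge.

send_rows --pt "3 0 0 0 0 0 0" --pt "3 0 0 0 0 0 0" --pt "3 0 0 0 0 0 0" --pt "3 0 0 0 0 0 0" --pt "3 0 0 0 0 0 0" --pt "3 0 0 0 0 0 0" --pt "3 0 0 0 0 0 0" --pt "3 0 0 0 0 0 0" --pt "3 0 0 0 0 0 0" --pt "3 0 0 0 0 0 0"

```text
clock: 22.02
position: [0.5325, 0.1299, 0.0147]
tool_rot: [3.141, 0.0, 1.571]
force: [0.0, -4.1, 2.0]
grip_width: 0.0918
```

send_rows --pt "3 0 0 0 0 0 0" --pt "3 0 0 0 0 0 0" --pt "3 0 0 0 0 0 0" --pt "3 0 0 0 0 0 0" --pt "3 0 0 0 0 0 0" --pt "3 0 0 0 0 0 0" --pt "3 0 0 0 0 0 0" --pt "3 0 0 0 0 0 0" --pt "3 0 0 0 0 0 0" --pt "3 0 0 0 0 0 0"

```text
clock: 22.85
position: [0.532, 0.1603, 0.0144]
tool_rot: [-3.141, -0.0, 1.571]
force: [0.5, -2.6, -0.9]
grip_width: 0.0916
```

```bash
python3 -c "
from h import *
st();p,d=snap('side','s15',(220,140,380,290),4)
P=cloud('side',d);m=(P[...,2]>.015)&(P[...,2]<.04)&(P[...,0]>.42)&(P[...,0]<.65)&(P[...,1]>.14)&(P[...,1]<.38)
q=P[m];print(cv2.minEnclosingCircle(q[:,:2].astype(np.float32)))"
```

```text
t22.85 pos [0.532  0.1603 0.0144] rpy [-3.1411e+00 -4.0000e-04  1.5711e+00] F [ 0.5 -2.6 -0.9] w 0.0916 q [ 0.23  0.74 -0.75  1.91  0.72  0.78 -0.92]
((0.540081262588501, 0.2518153190612793), 0.11296187341213226)
```

View pics/s15.png

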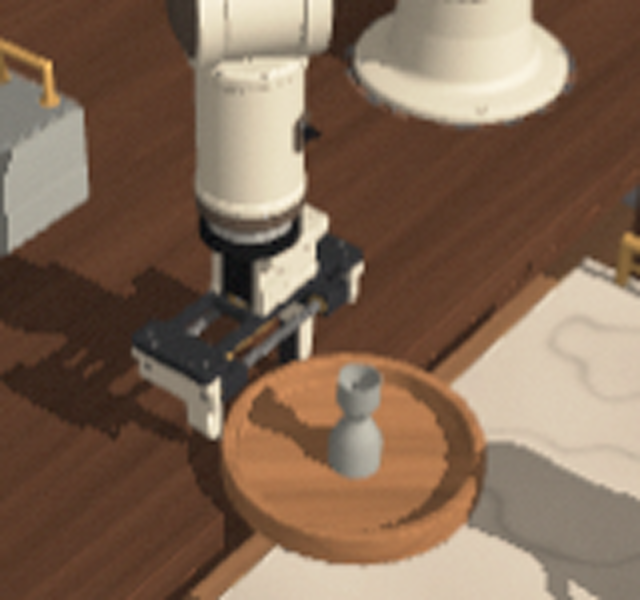

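The centre of mass is past the table edge and the tray shows no visible dip. I continue over the gap.

send_rows --pt "3 0 0.4 0 0 0 0" --pt "3 0 0.4 0 0 0 0" --pt "3 0 0.4 0 0 0 0" --pt "3 0 0.4 0 0 0 0" --pt "3 0 0.4 0 0 0 0" --pt "3 0 0.4 0 0 0 0" --pt "3 0 0.4 0 0 0 0" --pt "3 0 0.4 0 0 0 0" --pt "3 0 0 0 0 0 0" --pt "3 0 0 0 0 0 0"

```text
clock: 23.73
position: [0.5323, 0.1902, 0.0114]
tool_rot: [-3.142, -0.0, 1.571]
force: [-0.2, -3.7, 1.7]
grip_width: 0.0919
```

send_rows --pt "3 0 0 0 0 0 0" --pt "3 0 0 0 0 0 0" --pt "3 0 0 0 0 0 0" --pt "3 0 0 0 0 0 0" --pt "3 0 0 0 0 0 0" --pt "3 0 0 0 0 0 0" --pt "3 0 0 0 0 0 0" --pt "3 0 0 0 0 0 0" --pt "3 0 0 0 0 0 0" --pt "3 0 0 0 0 0 0"

```text
clock: 24.57
position: [0.5322, 0.2201, 0.0113]
tool_rot: [-3.141, 0.0, 1.571]
force: [0.7, -2.3, -1.0]
grip_width: 0.092
```

```bash
python3 -c "
from h import *
st();p,d=snap('side','s16',(240,140,400,290),4)"
```

```text
t24.57 pos [0.5322 0.2201 0.0113] rpy [-3.1413e+00  1.0000e-04  1.5711e+00] F [ 0.7 -2.3 -1. ] w 0.0920 q [ 0.12  0.77 -0.74  1.86  0.72  0.8  -1.01]
```

View pics/s16.png

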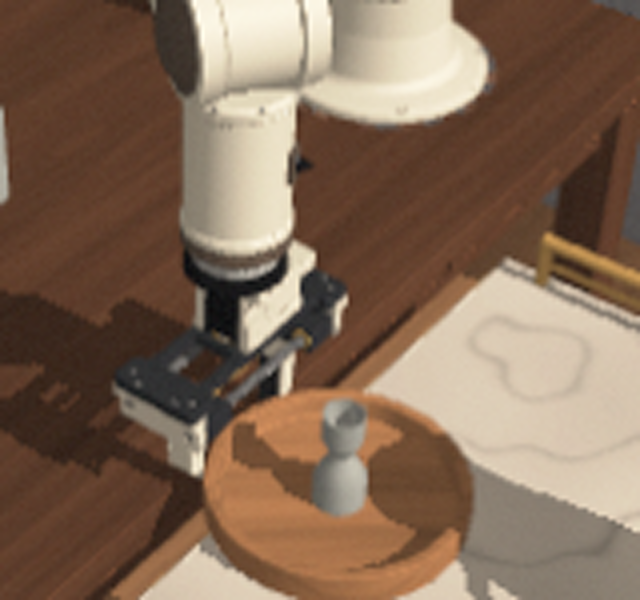

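The tray is bridging onto the cart, level and upright, with its centre at y ≈ 0.318. I finish the push to about y = 0.40.

send_rows --pt "3 0 0 0 0 0 0" --pt "3 0 0 0 0 0 0" --pt "4 0 0 0 0 0 0" --pt "4 0 0 0 0 0 0" --pt "4 0 0 0 0 0 0" --pt "4 0 0 0 0 0 0" --pt "4 0 0 0 0 0 0" --pt "4 0 0 0 0 0 0" --pt "4 0 0 0 0 0 0" --pt "4 0 0 0 0 0 0"

```text
clock: 25.45
position: [0.5324, 0.2582, 0.0114]
tool_rot: [3.142, 0.0, 1.571]
force: [-0.1, -3.3, 0.3]
grip_width: 0.0919
```

send_rows --pt "4 0 0 0 0 0 0" --pt "4 0 0 0 0 0 0" --pt "4 0 0 0 0 0 0" --pt "4 0 0 0 0 0 0" --pt "4 0 0 0 0 0 0" --pt "4 0 0 0 0 0 0" --pt "4 0 0 0 0 0 0" --pt "3 0 0 0 0 0 0" --pt "2 0 0 0 0 0 0" --pt "1 0 0 0 0 0 0"

```text
clock: 26.28
position: [0.5322, 0.2923, 0.0114]
tool_rot: [-3.142, -0.0, 1.571]
force: [0.1, -3.8, -0.7]
grip_width: 0.0919
```

send_rows --pt "-3 0 0 0 0 0 0" --pt "-10 0 0 0 0 0 0" --pt "-20 0 0 0 0 0 0" --pt "-20 0 -20 0 0 0 0" --pt "0 0 -40 0 0 0 0" --pt "0 0 -40 0 0 0 0" --pt "-30 0 -40 0 0 0 0" --pt "-40 0 0 0 0 0 0" --pt "-40 0 0 0 0 0 0" --pt "-40 0 0 0 0 0 0"

```text
clock: 27.12
position: [0.5327, 0.0922, 0.1459]
tool_rot: [3.139, 0.0, 1.572]
force: [-0.2, -0.9, -0.6]
grip_width: 0.0922
```

```bash
python3 -c "
from h import *
np.set_printoptions(precision=4,suppress=True)
st()
for n in('side','top'):
  p,d=snap(n,n+'17');P=cloud(n,d)
  m=(P[...,2]>.017)&(P[...,2]<.035)&(P[...,0]>.4)&(P[...,0]<.66)&(P[...,1]>.27)&(P[...,1]<.53)
  q=P[m];print(n,'tray',len(q),cv2.minEnclosingCircle(q[:,:2].astype(np.float32)))
  c=np.linalg.lstsq(np.c_[q[:,:2],np.ones(len(q))],q[:,2],rcond=None)[0];print('slope',c[:2],np.median(q[:,2]))
  m=(P[...,2]>.05)&(P[...,2]<.1)&(P[...,0]>.48)&(P[...,0]<.6)&(P[...,1]>.34)&(P[...,1]<.47)
  q=P[m];print('jig',len(q),q.min(0),q.max(0))
  m=(P[...,2]>-.02)&(P[...,2]<.01)&(P[...,1]>.235)&(P[...,1]<.3)&(P[...,0]>.2)&(P[...,0]<.42)
  print('edge',np.percentile(P[m][:,1],[0,1,2,5]))
"
```

```text
t27.12 pos [0.5327 0.0922 0.1459] rpy [3.1387 0.     1.5718] F [-0.2 -0.9 -0.6] w 0.0922 q [ 0.49  0.54 -0.91  1.89  0.52  0.97 -0.66]
side tray 803 ((0.5319374799728394, 0.3950134515762329), 0.10270358622074127)
slope [-0.    -0.002] 0.024011527472234895
jig 157 [0.5117 0.3777 0.0501] [0.5491 0.4107 0.0934]
edge [0.2596 0.2635 0.2647 0.2668]
top tray 543 ((0.5287033319473267, 0.38868448138237), 0.10021831840276718)
slope [ 0.0028 -0.0026] 0.0234192337155259
jig 87 [0.5115 0.3739 0.0544] [0.5431 0.4054 0.0919]
edge [0.2574 0.2582 0.2583 0.2594]
```

View pics/side17.png

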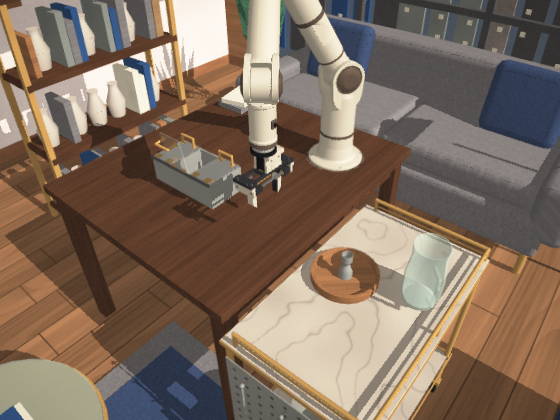

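View pics/top17.png

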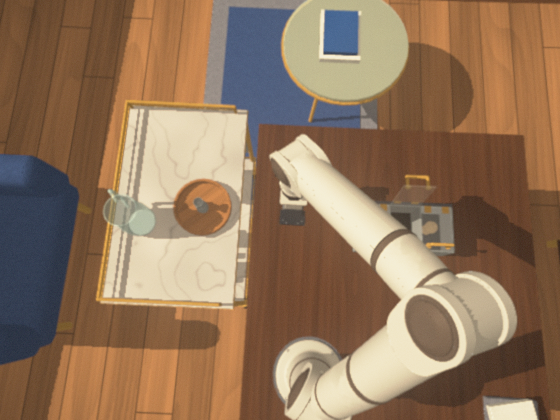

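Both views show the tray wholly on the marble, with the jigger upright at its centre (side (346,265), top (201,206)). The tray centre is about 130 mm past the edge and its slope about 0.003. The pitcher is in place, the outer lids are shut and the arm is clear. I let it settle and hand in.

send_rows --pt "0 0 -20 0 0 0 0" --pt "0 0 0 0 0 0 0" --pt "0 0 0 0 0 0 0" --pt "0 0 0 0 0 0 0"

```text
clock: 27.55
position: [0.5323, 0.0939, 0.1646]
tool_rot: [3.141, 0.0, 1.571]
force: [-0.1, 0.0, 0.3]
grip_width: 0.0916
```

```bash
python3 -c "
from h import *
from station import ticket
st();print(ticket.close_job())"
```

```text
t27.55 pos [0.5323 0.0939 0.1646] rpy [3.1411 0.     1.5711] F [-0.1  0.   0.3] w 0.0916 q [ 0.5   0.51 -0.93  1.87  0.49  1.   -0.64]
the job is handed in; nothing more can be done
None
```

The job is done and handed in at 27.6 s, with no verdict reported. I opened only the middle lid (to about 1.74 rad), took the jigger out of that well and set it upright in the tray. Then I pushed the tray across the gap with the two open fingers behind its rim.

**Last checks:**
- **Tray:** its centre is at y ≈ 0.39, about 130 mm past the cart edge (y ≈ 0.26). The rim slope is about 0.003.
- **Jigger:** standing at about the tray's centre, let go.
- **Other things:** in the last pictures the pitcher looks unmoved and the stopper and reamer lids look shut. I judged these by eye, not by measurement, and the arm hid part of the caddy in the top view.
- **Robot:** clear of everything, with the force reading near zero.

**Disagreements:** the two cameras differed by 3–7 mm in y, within the margins left. While opening the lid, my first arc was about 4 mm too wide, which raised the wrist force to about 32 N (limit 120 N) before I corrected it.

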